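# Lock the stop barrel of a consolidation cell with its knurled ring

## Task

The brass stop barrel in the middle of the consolidation cell's lid is at its setting and must stay there. Put the open-ended spanner that fits its two flats on them, handle beside the tie-rod stud on the barrel's red-marked side so that the stud keeps it and the barrel from turning, and with it in place turn the knurled lock ring clockwise (seen from above) until it is tight down on the lid's boss. Then take the spanner off and lay it flat on the green tool mat again, leaving everything else on the bench where it is.

Things in the scene. Friction and masses are not known exactly. Their poses are not given: they have to be found in the camera images.
- cell: Consolidation cell fixed to the bench: squat clear pressure cell, 240 mm across, flat aluminium lid with its top 150 mm up (heights here are above the bench). Origin at the centre of its underside; on its axis stand the boss (54 mm across, top 160 mm up), lock ring and stop barrel. Three tie-rod nuts (40 mm across, tops 194 mm up, with 20 mm of stud above) stand on the lid 95 mm from the axis.
- barrel_flats (a point): Brass stop barrel on the cell's axis. It ends in two parallel flats 24 mm apart, 33 mm long and 18 mm high (above them a 20.5 mm wide tip, top 213 mm up), on a round shoulder 40 mm across, 192 mm up. Point: on the axis, 6 mm above the shoulder. x runs along the flats, z up; the spanner's handle must point to -x. It turns easily (0.07 N m); the ring drags it along (0.28 N m) unless it is held.
- barrel_mark (a point): Outer end of the red line down the barrel's -x side, on its shoulder, 20 mm from the axis, 192 mm up. It shows whether the barrel turns: up to 0.25 rad (5 mm here) is allowed, which covers the play of spanner and stud.
- rod_stud (a point): Stud, 14 mm diameter, of the tie rod nearest the red line; point on its axis, 204 mm up. A spanner on the flats, handle towards the red line, rests on the shoulder and on this rod's nut; the stud then stands 1 to 7 mm clear of the handle's edge on the clockwise side (seen from above) and stops the handle when the ring is turned clockwise. The other rods are 120 degrees on either side.
- ring_center (a point): Knurled steel lock ring round the barrel, 62 mm diameter, 20 mm high; point at its centre, half-way up (170 mm up when tight, at most 173 mm when slack). It can be gripped across its diameter with one finger on either side of the fitted spanner.
- lock_ring (a joint): Turn of the lock ring on the barrel (rad): grows clockwise seen from above, starts at 0 to 1.2, tight on the boss and stopped at 2.6; it goes down 1.2 mm a radian and stays where it is left.
- spanner24_grip (a point): Flat steel open-ended spanner, blue band, jaws 25.4 mm apart: fits the flats. 183 mm long, 240 g. Point: balance point in the handle, half-way through its thickness, 6 mm above what it lies on. x points to the jaws, z up. Handle 18 mm wide, 8 mm thick, straight from 94 mm behind to 27 mm ahead of the point, 2 mm off the surface; head (45 mm wide) and eye at its end 12 mm thick.
- spanner24_jaw (a point): Between this spanner's jaws, 55 mm ahead of the balance point, half-way through the thickness: it meets the barrel_flats point when the spanner is on the flats and rests on the shoulder. The jaws' tips are 12 mm ahead of it, the bottom of the mouth 18 mm behind.
- spanner32_grip (a point): Bystander: a similar spanner with a red band, jaws 33.4 mm apart, too wide for the flats; the point is in its handle. It lies about 140 mm beside the other one on the mat, on either side.
- mat: Green tool mat fixed to the bench, 320 mm (x) by 300 mm (y), 3 mm thick; origin at the centre of its underside. The spanners and the screwdriver lie on it.
- screwdriver_grip (a point): Bystander: screwdriver 190 mm long lying across the far end of the mat; the point is in its handle.
- mould: Bystander: steel specimen mould, an upright cylinder of 60 mm diameter with clamps, 118 mm high; origin at its underside.
- wash_bottle: Bystander: white bottle with a red cap, 62 mm diameter, 155 mm high; origin at its underside.
- top_cap: Bystander: brass specimen cap, 68 mm diameter, 52 mm high; origin at its underside.
- valve_block: Bystander: aluminium block with two black valve levers, 125 mm long, 51 mm high; origin at its underside.
- stones: Bystander: stack of pale porous stones, 70 mm diameter, 37 mm high; origin at its underside.
Mind the look-alikes: they are no part of the job. What is shaped like the part that bears spanner24_grip but purple is not meant.

How it is judged:
By the outcome, as a careful person would: the job done as asked, in the order asked, and still so for the second after the job is handed in, with the robot touching nothing.
It also fails if it takes over 72 s, if anything falls off the work surface, if the arm or the gripper's body presses on something with over 40 N, if the wrist force passes 120 N, or if a joint passes its speed limit or range.

## Robot

A 6-joint arm with a two-finger parallel gripper is mounted at the origin on the work surface. World frame = base frame: x ahead of the robot, y to its left, z up, the work surface at z = 0. Lengths are in m, angles in rad, forces in N, time in s.
With the tool pointing down it reaches from about 0.25 to 0.725 m from the base axis. Payload 4 kg.
Tool frame: the origin (TCP) lies midway between the tips of the shut fingers; the grasp point (between the pads) lies bot.pinch_z behind it (bot.pinch_z is the distance from the TCP to the grasp point, in m); z points along the fingers, y is the direction in which the jaws open and shut (so a half turn about z gives the same grasp; the last joint's range is limited). The gripper opens to 85 mm and grips with 20 to 120 N. Pads are 22 mm wide; open, the fingers measure 114 mm over their backs; the gripper's body (76 mm by 85 mm) begins 54 mm behind the grasp point. The pads swing forward as they close: fully open they stand 13 mm farther back than shut.
Start: joints at [-1.162, 0.241, 0.005, 1.335, 0, 1.571], TCP at [0.199, -0.459, 0.231] pointing down, gripper open.
Joint ranges: [-2.72, 2.72], [-1.05, 1.87], [-1.09, 1.28], [-1.99, 2.15], [-1.42, 1.44], [-3.14, 3.14]. Speed limits (rad/s): [2.79, 2.79, 3.14, 3.14, 3.14, 3.14].

## Interface

Orientations are given as a unit quaternion [x, y, z, w].
In Python, from workcell import bot gives the robot as it stands. The module is installed in compiled form; this text tells all that it offers.
- The arm moves only by the tool move_arm, never from a script. Its argument "series" is a list that holds one entry, the list of rows, each a list of 7 numbers: the shift along the world's x, y, z in cm, then the turn, a rotation vector about the world's x, y, z in degrees, then the opening, from 0 (shut) to 1 (fully open). A call has exactly 5 rows; each row shifts and turns the pose as measured when the row begins; what a row does not reach is not made up. A row lasts 1/10 s, in which the tool goes at most 50 mm and 8.59 degrees, less where a joint would pass 70% of its speed; a pose out of reach is approached as far as the arm can. A call with a gripper value outside its range is refused whole. The fingers move at their own pace and stop on an object; the grip force is fixed at half the most. Time passes only in rows, so rows that do not move let the fingers close, or fill a call up. It gives the time, the measured TCP pose, the force and the opening at its end, in the units of the state.
- bot.get_obs(): the state, without advancing time (a new reading comes with each control period).
- bot.camera(name): name is "side" or "top" or "wrist"; returns (picture, depth): 384x512x3 uint8, red, green, blue; 384x512 float32, m along the optical axis (not along the pixel's ray), 0 where there is no reading.
- bot.camera_info(name): a dict with "vfov" (degrees; the focal length in pixels is half the picture's height over the tangent of half this angle, whatever the lens; pixels are square), "cx", "cy" (the principal point, pixels), "cam_to_world" (4x4, takes a point from camera to world coordinates); the wrist camera has in their place "tool_from_camera" (4x4, takes a point from camera to tool coordinates, whose origin is the TCP and whose axes are the flange's). Camera axes: x right, y down, z forward; pixel columns grow to the right and rows downward; lengths in m; the calibration is good to about 2 mm. A picture is of the moment at which its call begins: read the wrist's pose just before it. camera_info takes no time and is no camera call.
- bot.job_done(): hands the job in, once; it reports no verdict.
Trained networks look in the newest picture that a camera, given by its name, has taken for a name from the list of things; names that differ only in an ending like _2 or _b are one class to them, and where a whole thing is asked for, a point or a joint stands for the part that bears it (a point fixed in the world has none). Each returns a list of dicts, best first, with "confidence" (0 to 1); they miss things now and then, are a little off and sometimes report something else, mostly with a low value. They report only what shows in the picture. A call takes as long as a camera call. They do not tell look-alikes from the thing itself.
- bot.find_in(camera, target): "at" ([x, y, z] in m, in world coordinates, good to about 4 mm: the middle of the surface that is visible of it).
The state is a dict: "clock": time; "joint_pos": joint angles; "joint_vel": joint speeds; "tau": joint torques, N m; "eef_pos": TCP position; "tool_rot": TCP orientation; "ft_force": force on the tool from outside, world axes, zero at the start; "ft_torque": the same for the moment, N m; "grip_width": finger opening in m.
Only numpy, scipy, OpenCV 4.12 (cv2) and the standard library are available. Lean on these libraries where they do the work, as an engineer would, in place of code of your own. Each camera call takes 0.05 s, during which the arm holds its last target.

## Working session

There is one attempt and no reset: what is moved stays moved. The work goes in short steps, Python scripts to look and compute and a tool call to move; the robot and the scene stay as the last step left them, time stands still between calls to the robot, and variables do not carry over. Pictures are saved under pics/ and viewed, and the job is handed in when it is done.

Besides the shell and the picture viewer there is one more tool, called by a JSON object that holds its "fn" and its "kwargs". move_arm: Moves the arm, as the interface text tells. Its arguments: {"type":"object","properties":{"series":{"type":"array","items":{"type":"array","items":{"type":"array","items":{"type":"number"}}}}},"required":["series"]}

```bash
mkdir -p pics; python3 - <<'E'
from workcell import bot
import cv2
o=bot.get_obs();print({k:(v if not hasattr(v,'tolist') else v.tolist()) for k,v in o.items()}, bot.pinch_z)
for n in ("side","top"):
    p,d=bot.camera(n);cv2.imwrite(f"pics/{n}0.png",p[:,:,::-1]);print(n,bot.camera_info(n))
print(bot.camera_info("wrist"))
for t in ["spanner24_grip","spanner24_jaw","spanner32_grip","barrel_mark","barrel_flats","rod_stud","ring_center","cell","mat"]:
    print(t,[(r['at'],r['confidence']) for r in bot.find_in("top",t)][:3])
print(bot.get_obs()['clock'])
E
```

```text
{'clock': 0.0, 'joint_pos': [-1.162016027350184, 0.24139475260712231, 0.003726663439872815, 1.3352164982370298, -1.9832688510121677e-05, 1.5708057488062523], 'joint_vel': [-0.0009231860052832554, 0.0009309401643035583, -1.115972839291582e-05, 0.0028960123471371956, -0.00012810988796825665, -0.00030212098195127736], 'tau': [0.0008001715650607366, -37.231982946395874, 25.240615010261536, 0.017049817834049463, 7.163662303355522e-05, 1.0319164402972092e-05], 'eef_pos': [0.19848618900552983, -0.45822035672926004, 0.2304230042603072], 'tool_rot': [0.9791853682102772, 0.20296532801656833, -0.00022164186950040233, -0.0010203827283640535], 'ft_force': [0.8161575490316794, -0.1444837494088227, 0.015153123279217126], 'ft_torque': [0.007953561054690101, 0.007845014232149564, -0.034666316165843696], 'grip_width': 0.08508375870326601} 0.0187
side {'vfov': 42.317793569896516, 'cx': 263.02930439579586, 'cy': 199.27770272611914, 'cam_to_world': array([[-0.96686555, -0.18356905,  0.17740748,  0.22026675],
       [-0.25512779,  0.67034184, -0.69681535,  1.07051942],
       [ 0.00899008, -0.71898834, -0
[... 834 characters left out ...]
00000000e+00,
         1.00000000e+00]])}
spanner24_grip [([0.182, 0.3242, 0.0092], 0.85), ([0.4559, 0.3125, 0.0181], 0.73)]
spanner24_jaw [([0.1846, 0.3261, 0.011], 0.96), ([0.4627, 0.3116, 0.0163], 0.73), ([0.784, 0.0988, 0.0376], 0.36)]
spanner32_grip [([0.5632, -0.2263, 0.1782], 0.72), ([0.4848, 0.1794, 0.0159], 0.59), ([0.5711, -0.0021, 0.1033], 0.2)]
barrel_mark [([0.5606, -0.2301, 0.1812], 0.9)]
barrel_flats [([0.5662, -0.2268, 0.1821], 0.61)]
rod_stud [([0.5619, -0.2252, 0.1472], 0.68)]
ring_center [([0.564, -0.2237, 0.1829], 0.61)]
cell [([0.5654, -0.2215, 0.152], 0.72), ([0.5645, -0.2284, 0.1796], 0.19)]
mat [([0.5127, 0.2366, 0.0034], 0.57), ([0.5728, -0.0041, 0.1053], 0.41)]
0.55
```

View pics/top0.png

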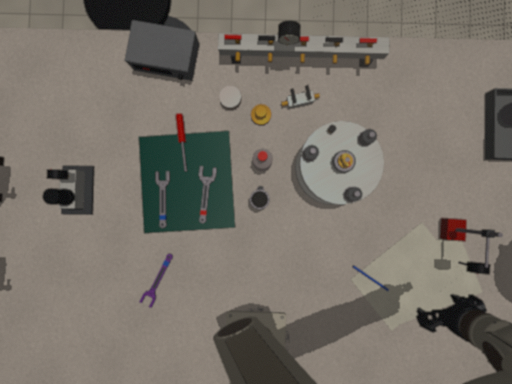

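View pics/side0.png

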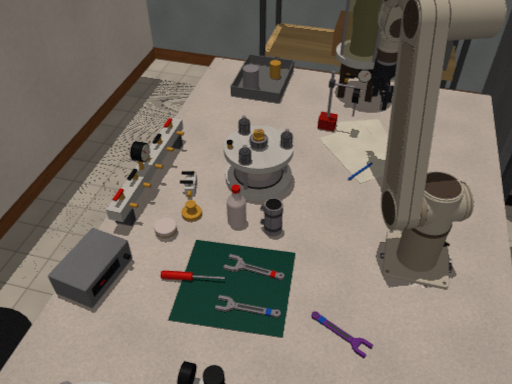

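```bash
python3 - <<'E'
import cv2
p=cv2.imread("pics/top0.png")
a=cv2.resize(p[110:320,30:230],None,fx=3,fy=2.85,interpolation=cv2.INTER_CUBIC);cv2.imwrite("pics/crop_mat.png",a)
a=cv2.resize(p[70:190,290:420],None,fx=4.9,fy=4.9,interpolation=cv2.INTER_CUBIC);cv2.imwrite("pics/crop_cell.png",a)
E
```

```text
(no output)
```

View pics/crop_mat.png

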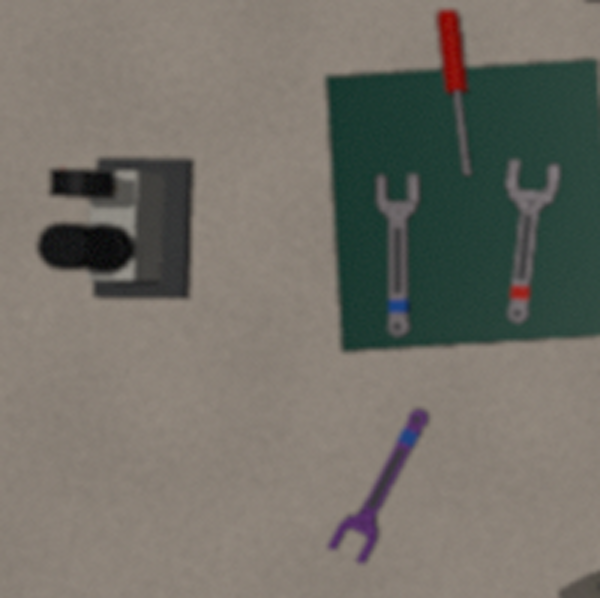

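View pics/crop_cell.png

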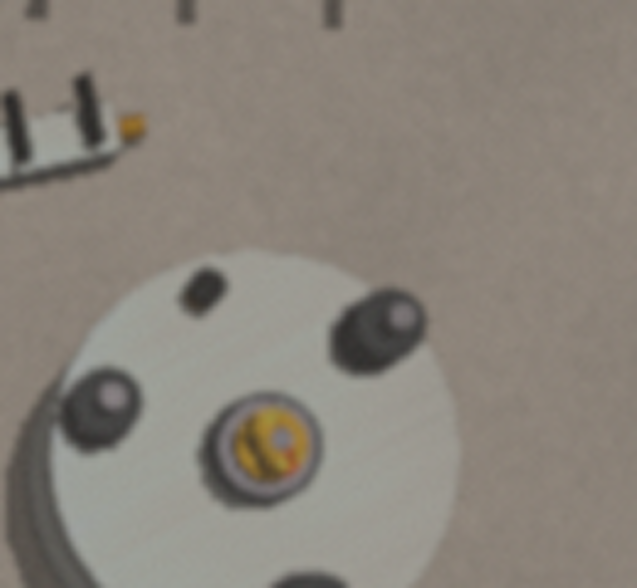

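The steel spanner with the blue band, on the mat at top px (162,198), is the one meant. The red-banded one at (207,193) has wider jaws, and the purple one at (157,280) is the look-alike off the mat. The crop shows the barrel's red line pointing to the tie rod nearest the robot, at about (353,194). I'll go above the cell for a wrist view.

{"fn": "move_arm", "kwargs": {"series": [[[1.5,1.5,4,0,0,0,1],[3.5,2.5,2.5,0,0,0,1],[4,2.8,1,0,0,-2,1],[4,2.8,1,0,0,-2,1],[4,2.8,1,0,0,-2,1]]]}}

```text
clock: 1.05
eef_pos: [0.3671, -0.3336, 0.3273]
tool_rot: [0.99, 0.143, -0.0, -0.002]
ft_force: [-0.2, -0.8, -0.0]
grip_width: 0.0855
```

{"fn": "move_arm", "kwargs": {"series": [[[4,2.8,0.5,0,0,-1,1],[4,2.8,0.5,0,0,-1,1],[3.5,2.5,0,0,0,0,1],[1.5,1,0,0,0,0,1],[0,0,0,0,0,0,1]]]}}

```text
clock: 1.55
eef_pos: [0.5055, -0.2352, 0.3394]
tool_rot: [0.992, 0.128, 0.003, -0.0]
ft_force: [-1.2, 0.7, -0.3]
grip_width: 0.0856
```

```bash
cat > h.py <<'E'
import numpy as np, cv2
from scipy.spatial.transform import Rotation as R
from workcell import bot
def T(o):
    M=np.eye(4);M[:3,:3]=R.from_quat(o['tool_rot']).as_matrix();M[:3,3]=o['eef_pos'];return M
def cam(n,o=None):
    i=bot.camera_info(n);f=192/np.tan(np.radians(i['vfov']/2))
    C=i['cam_to_world'] if n!='wrist' else T(o)@i['tool_from_camera']
    return f,i['cx'],i['cy'],C
def ray(uv,n,z,o=None):
    f,cx,cy,C=cam(n,o);d=C[:3,:3]@[(uv[0]-cx)/f,(uv[1]-cy)/f,1];c=C[:3,3]
    return c+d*(z-c[2])/d[2]
def proj(p,n,o=None):
    f,cx,cy,C=cam(n,o);q=np.linalg.inv(C)@np.r_[p,1];return np.array([cx+f*q[0]/q[2],cy+f*q[1]/q[2]])
def yaw(o):
    M=T(o);return np.degrees(np.arctan2(M[1,0],M[0,0]))
def st(o=None):
    o=o or bot.get_obs()
    print('t',round(o['clock'],2),'p',np.round(o['eef_pos'],4),'yaw',round(yaw(o),2),'zax',np.round(T(o)[:3,2],3),'F',np.round(o['ft_force'],1),'M',np.round(o['ft_torque'],2),'w',round(o['grip_width'],4),'j',np.round(o['joint_pos'],2))
    return o
import pickle
def snap(name):
    o=bot.get_obs();p,d=bot.camera('wrist')
    cv2.imwrite(f'pics/{name}.png',p[:,:,::-1]);pickle.dump((o,p,d),open(f'{name}.pkl','wb'));return o,p,d
E
python3 - <<'E'
from h import *
st();snap('w1')
E
```

```text
t 1.55 p [ 0.5055 -0.2352  0.3394] yaw 14.75 zax [ 0.005  0.001 -1.   ] F [-1.2  0.7 -0.3] M [ 0.01 -0.06  0.03] w 0.0856 j [-0.44  0.34  0.42  1.65  0.    2.45]
```

View pics/w1.png

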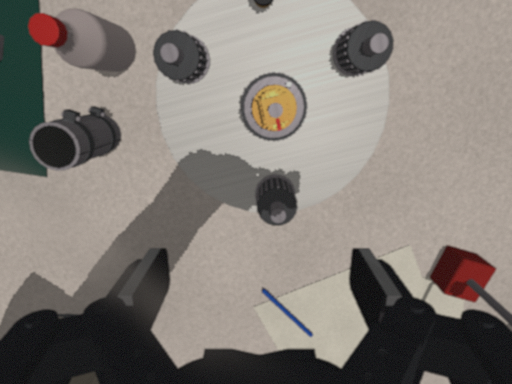

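```bash
python3 - <<'E'
import cv2
p=cv2.imread("pics/w1.png")
cv2.imwrite("pics/w1c.png",cv2.resize(p[60:150,220:330],None,fx=6.5,fy=6.5,interpolation=cv2.INTER_CUBIC))
E
```

```text
(no output)
```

View pics/w1c.png

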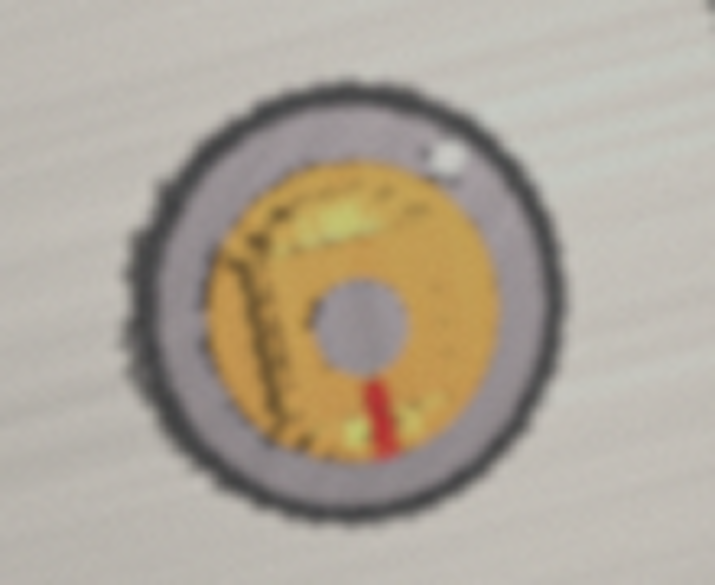

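```bash
python3 - <<'E'
from h import *
o,p,d=pickle.load(open('w1.pkl','rb'))
f=lambda x,y:(219.5+x/6.5+.08-0.0,59.5+y/6.5+.08)
# shoulder ellipse via colour
hsv=cv2.cvtColor(p,cv2.COLOR_RGB2HSV)
c=ray(f(354,311),'wrist',.192,o);print('shoulder',c)
print('tip',ray(f(361,327),'wrist',.213,o))
m=ray(f(386,458),'wrist',.192,o);print('mark',m,np.linalg.norm(m-c),np.degrees(np.arctan2(*(c-m)[1::-1])))
print('line dir',[np.degrees(np.arctan2(*(ray(f(371,385),'wrist',.192,o)-m)[1::-1]))])
print('shoulder edges',[np.round(ray(f(*q),'wrist',.192,o)[:2],4) for q in [(208,311),(500,311),(354,160),(354,462)]])
print('ring',ray(f(352,302),'wrist',.181,o),[ray(f(*q),'wrist',.181,o)[:2] for q in [(140,302),(562,302),(352,82),(352,522)]])
for uv in [(277.5,217),(167,51),(379,44)]: 
    s=ray(uv,'wrist',.214,o);print('stud',uv,s,np.linalg.norm(s[:2]-c[:2]),np.degrees(np.arctan2(*(c-s)[1::-1])))
# depth on shoulder
for uv in [(274,88),(286,110),(275,110),(240,160)]: print(uv,cam('wrist',o)[3][:3,:3]@np.array([(uv[0]-259.14)/cam('wrist',o)[0]*d[uv[1],uv[0]],(uv[1]-188.29)/cam('wrist',o)[0]*d[uv[1],uv[0]],d[uv[1],uv[0]]])+cam('wrist',o)[3][:3,3])
E
```

```text
shoulder [ 0.56970462 -0.23273066  0.192     ]
tip [ 0.56902671 -0.2328605   0.213     ]
mark [ 0.55148559 -0.24249333  0.192     ] 0.020669859965388525 28.184627002785493
line dir [np.float64(27.515593427297972)]
shoulder edges [array([ 0.5646, -0.2133]), array([ 0.5748, -0.2522]), array([ 0.5887, -0.2274]), array([ 0.5498, -0.2383])]
ring [ 0.57030456 -0.2327857   0.181     ] [array([ 0.56259289, -0.20348084]), array([ 0.57794405, -0.26181628]), array([ 0.59874768, -0.22486282]), array([ 0.53996892, -0.24123573])]
stud (277.5, 217) [ 0.4768323  -0.26091333  0.214     ] 0.0970542749487919 16.88073895847909
stud (167, 51) [ 0.59081353 -0.1384551   0.214     ] 0.09660986911978386 -102.6207297993146
stud (379, 44) [ 0.63796096 -0.29778931  0.214     ] 0.09429504038850343 136.37403187000803
(274, 88) [ 0.58567059 -0.2282101   0.19267095]
(286, 110) [ 0.57120846 -0.24173921  0.21219027]
(275, 110) [ 0.56895873 -0.23273589  0.21384706]
(240, 160) [ 0.50558362 -0.21452713  0.15144196]
```

{"fn": "move_arm", "kwargs": {"series": [[[2.5,0.5,0,0,0,8.5,1],[2.5,0.5,0,0,0,8.5,1],[2.5,0.5,0,0,0,8.5,1],[1.5,0.5,0,0,0,8.5,1],[0,0,0,0,0,8.5,1]]]}}

```text
clock: 2.1
eef_pos: [0.5918, -0.2206, 0.3401]
tool_rot: [0.875, 0.483, 0.001, -0.0]
ft_force: [-0.3, -0.5, 0.3]
grip_width: 0.0855
```

{"fn": "move_arm", "kwargs": {"series": [[[0,0,0,0,0,8.5,1],[0,0,0,0,0,8.5,1],[0,0,0,0,0,8.5,1],[0,0,0,0,0,8.5,1],[0,0,0,0,0,8.5,1]]]}}

```text
clock: 2.6
eef_pos: [0.5864, -0.228, 0.34]
tool_rot: [0.638, 0.77, -0.001, -0.001]
ft_force: [-0.1, 0.3, -1.0]
grip_width: 0.0856
```

{"fn": "move_arm", "kwargs": {"series": [[[0,0,0,0,0,8.5,1],[0,0,0,0,0,8.5,1],[0,0,0,0,0,8.5,1],[0,0,0,0,0,8.5,1],[0,0,0,0,0,8.5,1]]]}}

```text
clock: 3.1
eef_pos: [0.5797, -0.2362, 0.3412]
tool_rot: [0.312, 0.95, -0.003, -0.001]
ft_force: [0.2, -0.6, 0.6]
grip_width: 0.0855
```

{"fn": "move_arm", "kwargs": {"series": [[[0,0,0,0,0,8.5,1],[0,0,0,0,0,8.5,1],[0,0,0,0,0,8.5,1],[0,0,0,0,0,8.5,1],[0,0,0,0,0,8.5,1]]]}}

```text
clock: 3.6
eef_pos: [0.5727, -0.2441, 0.3425]
tool_rot: [-0.058, 0.998, -0.004, -0.001]
ft_force: [-0.2, 0.3, -0.5]
grip_width: 0.0854
```

```bash
python3 - <<'E'
from h import *
st();o,p,d=snap('w2')
c=np.array([.567,-.226,.192])
u=proj(c,'wrist',o);print(u)
x,y=int(u[0])-55,max(0,int(u[1])-45);print(x,y)
cv2.imwrite("pics/w2c.png",cv2.resize(p[y:y+90,x:x+110,::-1],None,fx=6.5,fy=6.5,interpolation=cv2.INTER_CUBIC))
E
```

```text
t 3.6 p [ 0.5727 -0.2441  0.3425] yaw -173.41 zax [-0.001 -0.009 -1.   ] F [-0.2  0.3 -0.5] M [ 0.01 -0.04 -0.  ] w 0.0854 j [-0.4   0.5   0.67  1.74 -0.01 -0.51]
[280.29245398 168.09900384]
225 123
```

View pics/w2.png

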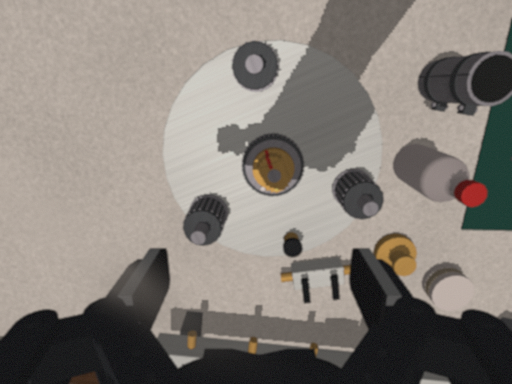

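View pics/w2c.png

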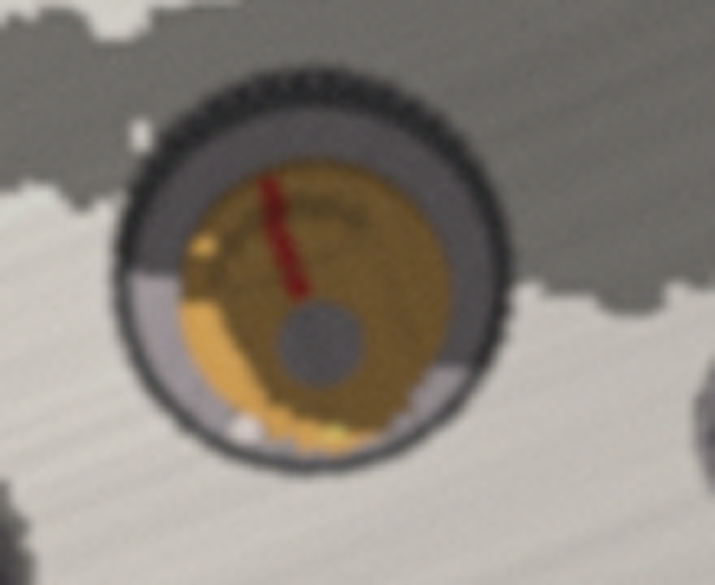

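```bash
python3 - <<'E'
from h import *
o,p,d=pickle.load(open('w2.pkl','rb'))
f=lambda x,y:(224.5+x/6.5+.08,122.5+y/6.5+.08)
E=[np.round(ray(f(*q),'wrist',.192,o)[:2],4) for q in [(182,303),(452,303),(317,158),(317,448)]]
print(E,np.mean(E,0))
c=ray(f(317,303),'wrist',.192,o);print('shoulder',c)
t=ray(f(320,342),'wrist',.213,o);print('tip',t)
m=ray(f(266,180),'wrist',.192,o);print('mark',m,np.linalg.norm(m-c),np.degrees(np.arctan2(*(c-m)[1::-1])))
print('line along',np.degrees(np.arctan2(*(ray(f(296,270),'wrist',.192,o)-m)[1::-1])))
for uv in [(255,63.5),(370,209),(199,238)]:
    s=ray(uv,'wrist',.214,o);print('stud',s,np.linalg.norm(s[:2]-t[:2]),np.degrees(np.arctan2(*(t-s)[1::-1])))
E=[ray(f(*q),'wrist',.181,o)[:2] for q in [(118,290),(510,290),(315,472)]];print(E)
E
```

```text
[array([ 0.5712, -0.2523]), array([ 0.5665, -0.2127]), array([ 0.5474, -0.2353]), array([ 0.5913, -0.2296])] [ 0.5691   -0.232475]
shoulder [ 0.56885702 -0.23248324  0.192     ]
tip [ 0.56898129 -0.23278443  0.213     ]
mark [ 0.55144678 -0.2422083   0.192     ] 0.019942245533082326 29.186975639426603
line along 25.15077945969749
stud [ 0.47807171 -0.2598984   0.214     ] 0.09486685029139239 16.607320347278883
stud [ 0.59048014 -0.14033729  0.214     ] 0.09491403611147903 -103.09160942038044
stud [ 0.6390914 -0.2960101  0.214    ] 0.09440822376793852 137.95569119613018
[array([ 0.57318192, -0.26230128]), array([ 0.56616676, -0.20265868]), array([ 0.59896358, -0.22850998])]
```

```bash
python3 - <<'E'
from h import *
f=lambda x,y:(29.5+x/3+.1,109.5+y/2.85+.1)
for n,q in dict(jawL=(382,178),jawR=(413,178),neck=(398,215),eye=(398,326),band=(398,306),redeye=(518,312),redneck=(531,200)).items(): print(n,ray(f(*q),'top',.012))
E
```

```text
jawL [0.53614901 0.33642507 0.012     ]
jawR [0.53710594 0.30275967 0.012     ]
neck [0.49440848 0.31746706 0.012     ]
eye [0.36826676 0.31274809 0.012     ]
band [0.390933   0.31359604 0.012     ]
redeye [0.38797782 0.18369237 0.012     ]
redneck [0.51564689 0.17394028 0.012     ]
```

{"fn": "move_arm", "kwargs": {"series": [[[-0.5,4.9,0,0,0,0,1],[-0.5,4.9,0,0,0,0,1],[-0.5,4.9,0,0,0,0,1],[-0.5,4.9,0,0,0,-1,1],[-0.5,4.9,0,0,0,-1,1]]]}}

```text
clock: 4.15
eef_pos: [0.542, -0.0061, 0.3404]
tool_rot: [-0.023, 1.0, -0.005, -0.002]
ft_force: [0.3, 0.1, -0.0]
grip_width: 0.0853
```

{"fn": "move_arm", "kwargs": {"series": [[[-0.5,4.9,0,0,0,-1,1],[-0.5,4.9,0,0,0,-1,1],[-0.8,4.9,0,0,0,0,1],[-0.8,4.9,0,0,0,0,1],[-0.8,4.5,-1,0,0,0,1]]]}}

```text
clock: 4.65
eef_pos: [0.5049, 0.2373, 0.3334]
tool_rot: [0.008, 1.0, -0.005, -0.0]
ft_force: [1.1, 0.4, 0.9]
grip_width: 0.0854
```

```bash
python3 - <<'E'
from h import *
st()
E
```

```text
t 4.65 p [0.5049 0.2373 0.3334] yaw 179.09 zax [-0.   -0.01 -1.  ] F [1.1 0.4 0.9] M [-0.01 -0.02 -0.02] w 0.0854 j [ 0.44  0.35  0.42  1.64 -0.01  0.46]
```

{"fn": "move_arm", "kwargs": {"series": [[[-1,4,-2.5,0.3,0,1,1],[-0.8,3.2,-2.5,0.3,0,1,1],[0,0.5,-2,0,0,0,1],[0,0,-1,0,0,0,1],[0,0,0,0,0,0,1]]]}}

```text
clock: 5.15
eef_pos: [0.4841, 0.3177, 0.2505]
tool_rot: [-0.005, 1.0, 0.0, 0.0]
ft_force: [0.7, -0.3, 0.0]
grip_width: 0.0855
```

```bash
python3 - <<'E'
from h import *
st();o,p,d=snap('w3')
E
```

```text
t 5.15 p [0.4841 0.3177 0.2505] yaw -179.37 zax [ 0.  0. -1.] F [ 0.7 -0.3  0. ] M [-0.01 -0.04 -0.01] w 0.0855 j [ 0.58  0.39  0.27  1.45 -0.    0.57]
```

View pics/w3.png

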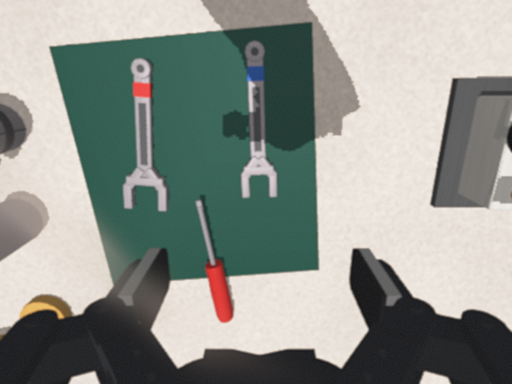

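The blue-banded steel spanner shows clearly here, with its eye at (255,49) and jaw tips at about (247,196) and (272,196). I'll enlarge it to confirm and measure.

```bash
python3 - <<'E'
from h import *
o,p,d=pickle.load(open('w3.pkl','rb'))
cv2.imwrite("pics/w3c.png",cv2.resize(p[30:210,200:320,::-1],None,fx=3.3,fy=3.3,interpolation=cv2.INTER_CUBIC))
E
```

```text
(no output)
```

View pics/w3c.png

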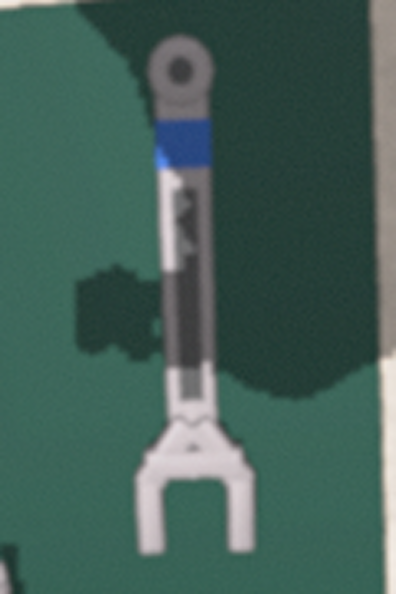

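```bash
python3 - <<'E'
from h import *
o,p,d=pickle.load(open('w3.pkl','rb'))
f=lambda x,y:(199.5+x/3.3+.15,29.5+y/3.3+.15)
g=lambda x,y,z=.015:ray(f(x,y),'wrist',z,o)[:2]
tip=g(196,553);eye=g(181,69);end=g(181,35);mouth=g(196,478)
print('tip',tip,'eye',eye,'end',end,'len',np.linalg.norm(tip-end),'mouthdepth',np.linalg.norm(tip-mouth))
v=tip-eye;print('yaw',np.degrees(np.arctan2(v[1],v[0])))
u=v/np.linalg.norm(v);print('grip',tip-67*u*1e-3, end+.116*u,'jaww',np.linalg.norm(g(163,540)-g(228,540)),np.linalg.norm(g(138,540)-g(254,540)))
for r,(a,b) in {200:(160,212),300:(163,215),390:(167,216)}.items():
  m=g((a+b)/2,r,.013);print('handle mid',m,np.linalg.norm(g(a,r,.013)-g(b,r,.013)), 'axis offset',np.cross(np.r_[u,0],np.r_[m-eye,0])[2])
E
```

```text
tip [0.54145473 0.31793434] eye [0.36905185 0.31105977] end [0.3586628  0.31099559] len 0.18292358152465854 mouthdepth 0.030149249946992838
yaw 2.283464124383338
grip [0.47450793 0.31526484] [0.47457069 0.31561742] jaww 0.025070119840104172 0.04474052762525978
handle mid [0.41099707 0.31303984] 0.018186841536676535 axis offset 0.0003072576613760685
handle mid [0.44536846 0.31438443] 0.018726460918383474 axis offset 0.00028130923174555025
handle mid [0.47809524 0.31559066] 0.018130233045469957 axis offset 0.00018263331941181533
```

{"fn": "move_arm", "kwargs": {"series": [[[-0.5,-0.1,-4.8,0,0,0.9,0.7],[-0.5,-0.1,-4.8,0,0,0.8,0.6],[0,0,-4.8,0,0,0,0.6],[0,0,-4.8,0,0,0,0.6],[0,0,-2,0,0,0,0.6]]]}}

```text
clock: 5.7
eef_pos: [0.4851, 0.3131, 0.048]
tool_rot: [-0.013, 1.0, 0.008, 0.014]
ft_force: [-0.7, -0.4, 0.1]
grip_width: 0.0513
```

```bash
python3 - <<'E'
from h import *
st()
E
```

```text
t 5.7 p [0.4851 0.3131 0.048 ] yaw -178.55 zax [ 0.027  0.016 -1.   ] F [-0.7 -0.4  0.1] M [-0.07  0.04 -0.02] w 0.0513 j [ 0.57  0.51 -0.11  0.93 -0.    0.55]
```

{"fn": "move_arm", "kwargs": {"series": [[[-0.6,0.1,-0.8,-0.5,0.8,0.4,0.6],[-0.4,0.1,-0.8,-0.4,0.7,0.4,0.6],[0,0,-0.5,0,0,0,0.6],[0,0,-0.3,0,0,0,0.6],[0,0,0,0,0,0,0.6]]]}}

```text
clock: 6.2
eef_pos: [0.479, 0.3139, 0.0266]
tool_rot: [-0.017, 1.0, 0.001, 0.002]
ft_force: [0.0, 0.1, 0.7]
grip_width: 0.0513
```

```bash
python3 - <<'E'
from h import *
st()
E
```

```text
t 6.2 p [0.479  0.3139 0.0266] yaw -178.1 zax [ 0.003  0.002 -1.   ] F [0.  0.1 0.7] M [ 0.03  0.04 -0.01] w 0.0513 j [ 0.58  0.54 -0.11  0.91 -0.    0.55]
```

{"fn": "move_arm", "kwargs": {"series": [[[-0.3,0.1,-0.8,0,0.2,0.2,0.6],[-0.2,0.1,-0.6,0,0,0.2,0.6],[0,0,-0.4,0,0,0,0.6],[0,0,-0.2,0,0,0,0.6],[0,0,0,0,0,0,0.6]]]}}

```text
clock: 6.7
eef_pos: [0.4749, 0.3174, 0.0073]
tool_rot: [-0.021, 1.0, 0.002, 0.002]
ft_force: [-0.6, -0.6, 0.3]
grip_width: 0.0514
```

```bash
python3 - <<'E'
from h import *
st()
E
```

```text
t 6.7 p [0.4749 0.3174 0.0073] yaw -177.63 zax [ 0.004  0.005 -1.   ] F [-0.6 -0.6  0.3] M [0.04 0.01 0.03] w 0.0514 j [ 0.59  0.56 -0.13  0.87  0.    0.55]
```

{"fn": "move_arm", "kwargs": {"series": [[[0,-0.15,-0.15,-0.3,0.2,0,0.6],[0,0,0,0,0,0,0.3],[0,0,0,0,0,0,0],[0,0,0,0,0,0,0],[0,0,0,0,0,0,0]]]}}

```text
clock: 7.2
eef_pos: [0.4752, 0.3158, 0.0059]
tool_rot: [-0.021, 1.0, -0.001, 0.0]
ft_force: [-0.1, 0.0, -1.8]
grip_width: 0.0158
```

```bash
python3 - <<'E'
from h import *
st()
E
```

```text
t 7.2 p [0.4752 0.3158 0.0059] yaw -177.64 zax [ 0.    -0.001 -1.   ] F [-0.1  0.  -1.8] M [ 0.09 -0.07  0.05] w 0.0158 j [ 0.59  0.57 -0.13  0.87 -0.    0.55]
```

{"fn": "move_arm", "kwargs": {"series": [[[0,0,1.5,0,0,0,0],[0,0,3,0,0,0,0],[0,0,4,0,0,0,0],[0,0,2,0,0,0,0],[0,0,0,0,0,0,0]]]}}

```text
clock: 7.7
eef_pos: [0.4718, 0.3135, 0.1106]
tool_rot: [-0.021, 1.0, -0.003, -0.004]
ft_force: [1.1, 0.3, -1.8]
grip_width: 0.0154
```

```bash
python3 - <<'E'
from h import *
st();snap('w4')
E
```

```text
t 7.7 p [0.4718 0.3135 0.1106] yaw -177.65 zax [-0.007 -0.006 -1.   ] F [ 1.1  0.3 -1.8] M [ 0.03 -0.05  0.04] w 0.0154 j [ 0.59  0.46 -0.01  1.12 -0.    0.55]
```

View pics/w4.png

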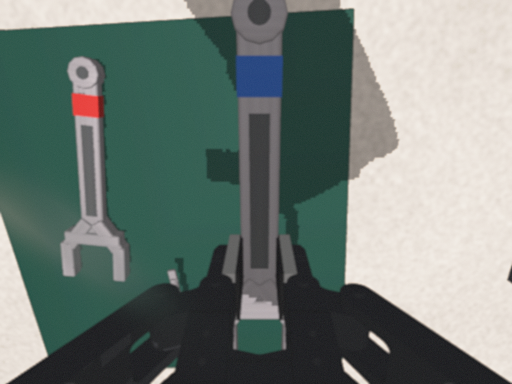

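```bash
python3 - <<'E'
from h import *
o,p,d=pickle.load(open('w4.pkl','rb'))
z=o['eef_pos'][2]
eye=ray((259.3,12),'wrist',z+.009,o);mou=ray((260,318.5),'wrist',z+.009,o)
band=ray((259.5,76),'wrist',z+.007,o)
I=np.linalg.inv(T(o))
for n,q in dict(eye=eye,mouth=mou,band=band).items(): print(n,q,(I@np.r_[q,1])[:3])
print(d[76,260],d[12,240],d[200,262])
f,cx,cy,C=cam('wrist',o)
for u,v in [(242,200),(277,200),(238,12),(282,76),(242,120)]:
  q=C@np.r_[(u-cx)/f*d[v,u],(v-cy)/f*d[v,u],d[v,u],1];print(u,v,(I@q)[:3])
E
```

```text
eye [0.36649989 0.30897187 0.11955023] [ 0.10551139 -0.00024819 -0.00820726]
mouth [0.50738793 0.3151261  0.11955023] [-0.03550653  0.00011765 -0.00926749]
band [0.38931995 0.30998158 0.11755023] [ 0.08265476 -0.00016489 -0.00637915]
0.12808841 0.11877472 0.14349312
242 200 [ 0.02892857 -0.00820012 -0.00695681]
277 200 [ 0.02886923  0.00790324 -0.00680286]
238 12 [ 0.1054597  -0.00832347 -0.00847653]
282 76 [ 0.08261811  0.0089211  -0.00779557]
242 120 [ 0.06508624 -0.00757201 -0.00709376]
```

{"fn": "move_arm", "kwargs": {"series": [[[0,-1.5,4,0,0,0,0],[0,-3,4,0,0,1,0],[0.5,-4.5,2,0,0,2,0],[0.5,-4.5,1,0,0,2,0],[0.5,-4.5,0.5,0,0,2,0]]]}}

```text
clock: 8.25
eef_pos: [0.4809, 0.1308, 0.2157]
tool_rot: [-0.09, 0.996, -0.008, -0.011]
ft_force: [1.2, -0.1, -2.9]
grip_width: 0.0158
```

{"fn": "move_arm", "kwargs": {"series": [[[0.5,-4.5,0,0,0,2,0],[0.5,-4.5,0,0,0,2,0],[0.5,-4.5,0,0,0,2,0],[0.5,-4.5,0,0,0,2,0],[0.5,-4.5,0,0,0,2,0]]]}}

```text
clock: 8.75
eef_pos: [0.5021, -0.1027, 0.2068]
tool_rot: [-0.181, 0.983, -0.007, -0.016]
ft_force: [2.6, -0.0, -2.0]
grip_width: 0.0158
```

```bash
python3 - <<'E'
from h import *
st()
E
```

```text
t 8.75 p [ 0.5021 -0.1027  0.2068] yaw -159.16 zax [-0.03  -0.021 -0.999] F [ 2.6 -0.  -2. ] M [ 0.   -0.12 -0.01] w 0.0158 j [-0.19  0.3   0.02  1.31 -0.03 -0.55]
```

{"fn": "move_arm", "kwargs": {"series": [[[0,0,4.5,0.6,-0.8,0,0],[0,0,3,0.6,-0.8,0,0],[0,-3,0.5,0,0,2,0],[0.5,-4,0,0,0,2,0],[0.5,-4,0,0,0,2,0]]]}}

```text
clock: 9.25
eef_pos: [0.5081, -0.2186, 0.2773]
tool_rot: [-0.232, 0.973, 0.004, -0.009]
ft_force: [0.4, 0.2, -1.9]
grip_width: 0.0156
```

```bash
python3 - <<'E'
from h import *
st()
E
```

```text
t 9.25 p [ 0.5081 -0.2186  0.2773] yaw -153.12 zax [-0.02   0.004 -1.   ] F [ 0.4  0.2 -1.9] M [ 0.   -0.08  0.06] w 0.0156 j [-0.4   0.35  0.28  1.52 -0.   -0.87]
```

{"fn": "move_arm", "kwargs": {"series": [[[0.5,-2,-0.7,0,-0.6,0.8,0],[0.4,-1.2,-0.7,0,-0.5,0.5,0],[0.2,-0.4,-0.5,0,0,0,0],[0,0,-0.3,0,0,0,0],[0,0,0,0,0,0,0]]]}}

```text
clock: 9.75
eef_pos: [0.5169, -0.2586, 0.2443]
tool_rot: [-0.241, 0.97, 0.006, -0.005]
ft_force: [-0.2, 0.6, -1.7]
grip_width: 0.0157
```

```bash
python3 - <<'E'
from h import *
st();snap('w5')
E
```

```text
t 9.75 p [ 0.5169 -0.2586  0.2443] yaw -152.08 zax [-0.013  0.01  -1.   ] F [-0.2  0.6 -1.7] M [-0.03 -0.03  0.02] w 0.0157 j [-0.47  0.41  0.27  1.45  0.   -0.95]
```

View pics/w5.png

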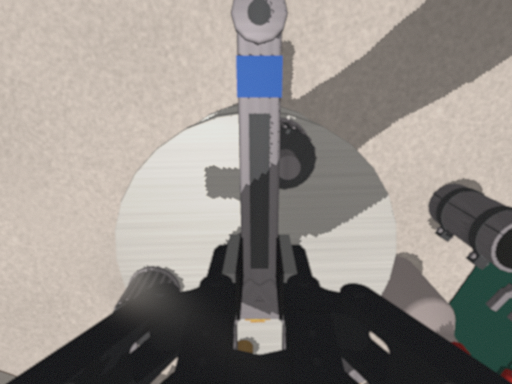

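{"fn": "move_arm", "kwargs": {"series": [[[0.25,0,-1,-0.3,-0.4,0.2,0],[0.2,0,-0.6,-0.3,-0.4,0.2,0],[0,0,-0.2,0,0,0,0],[0,0,0,0,0,0,0],[0,0,0,0,0,0,0]]]}}

```text
clock: 10.3
eef_pos: [0.5227, -0.2545, 0.2284]
tool_rot: [-0.248, 0.969, -0.001, 0.002]
ft_force: [-0.0, -0.4, -2.1]
grip_width: 0.0158
```

```bash
python3 - <<'E'
from h import *
st();o,p,d=snap('w6')
cv2.imwrite("pics/w6c.png",cv2.resize(p[220:384,190:330,::-1],None,fx=3.6,fy=3.6,interpolation=cv2.INTER_CUBIC))
E
```

```text
t 10.3 p [ 0.5227 -0.2545  0.2284] yaw -151.32 zax [ 0.004 -0.002 -1.   ] F [-0.  -0.4 -2.1] M [-0.05 -0.04 -0.05] w 0.0158 j [-0.45  0.4   0.22  1.39  0.   -0.95]
```

View pics/w6c.png

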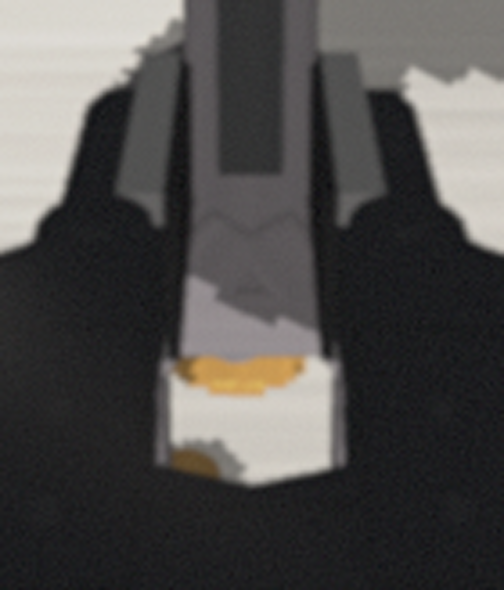

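{"fn": "move_arm", "kwargs": {"series": [[[-0.1,-0.25,-0.4,0,0.1,-0.2,0],[-0.05,-0.1,-0.2,0,0,0,0],[0,0,0,0,0,0,0],[0,0,0,0,0,0,0],[0,0,0,0,0,0,0]]]}}

```text
clock: 10.85
eef_pos: [0.5213, -0.259, 0.2228]
tool_rot: [-0.245, 0.969, -0.002, 0.001]
ft_force: [-0.5, -0.8, -1.8]
grip_width: 0.0159
```

```bash
python3 - <<'E'
from h import *
st();o,p,d=snap('w7')
cv2.imwrite("pics/w7c.png",cv2.resize(p[220:384,190:330,::-1],None,fx=3.6,fy=3.6,interpolation=cv2.INTER_CUBIC))
E
```

```text
t 10.85 p [ 0.5213 -0.259   0.2228] yaw -151.59 zax [ 0.004 -0.002 -1.   ] F [-0.5 -0.8 -1.8] M [ 0.   -0.04 -0.06] w 0.0159 j [-0.46  0.41  0.21  1.38 -0.   -0.96]
```

View pics/w7c.png

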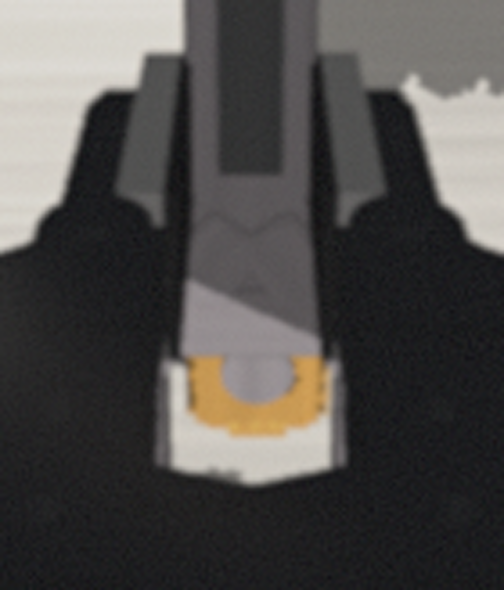

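{"fn": "move_arm", "kwargs": {"series": [[[-0.02,0.08,0,-0.1,0,0,0],[0,0,-0.3,0,-0.2,0,0],[0,0,-0.3,0,0,0,0],[0,0,0,0,0,0,0],[0,0,0,0,0,0,0]]]}}

```text
clock: 11.4
eef_pos: [0.5211, -0.258, 0.2163]
tool_rot: [-0.245, 0.969, -0.003, 0.003]
ft_force: [-0.7, 0.4, -1.2]
grip_width: 0.0159
```

```bash
python3 - <<'E'
from h import *
st();o,p,d=snap('w8')
cv2.imwrite("pics/w8c.png",cv2.resize(p[220:384,190:330,::-1],None,fx=3.6,fy=3.6,interpolation=cv2.INTER_CUBIC))
E
```

```text
t 11.4 p [ 0.5211 -0.258   0.2163] yaw -151.58 zax [ 0.007 -0.004 -1.   ] F [-0.7  0.4 -1.2] M [-0.02  0.03 -0.03] w 0.0159 j [-0.46  0.4   0.19  1.35 -0.   -0.96]
```

View pics/w8c.png

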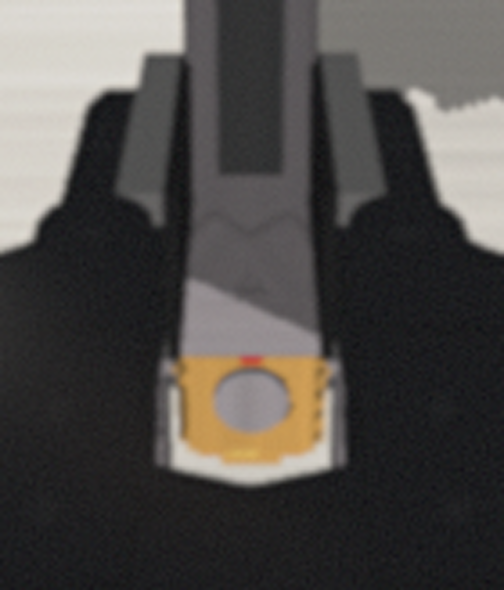

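Centred to within about 0.2 mm: the mouth's middle is at crop column 252, and so is the barrel's steel centre. Lowering it on.

{"fn": "move_arm", "kwargs": {"series": [[[0,0,-0.3,0.1,0.2,0,0],[0,0,-0.3,0.1,0.2,0,0],[0,0,-0.2,0,0,0,0],[0,0,0,0,0,0,0],[0,0,0,0,0,0,0]]]}}

```text
clock: 11.95
eef_pos: [0.5212, -0.258, 0.2073]
tool_rot: [-0.245, 0.969, -0.0, -0.0]
ft_force: [0.1, -0.1, -1.9]
grip_width: 0.0156
```

```bash
python3 - <<'E'
from h import *
st();o,p,d=snap('w9')
cv2.imwrite("pics/w9c.png",cv2.resize(p[220:384,190:330,::-1],None,fx=3.6,fy=3.6,interpolation=cv2.INTER_CUBIC))
E
```

```text
t 11.95 p [ 0.5212 -0.258   0.2073] yaw -151.58 zax [-0. -0. -1.] F [ 0.1 -0.1 -1.9] M [ 0.06 -0.03  0.08] w 0.0156 j [-0.46  0.41  0.19  1.34 -0.   -0.96]
```

View pics/w9c.png

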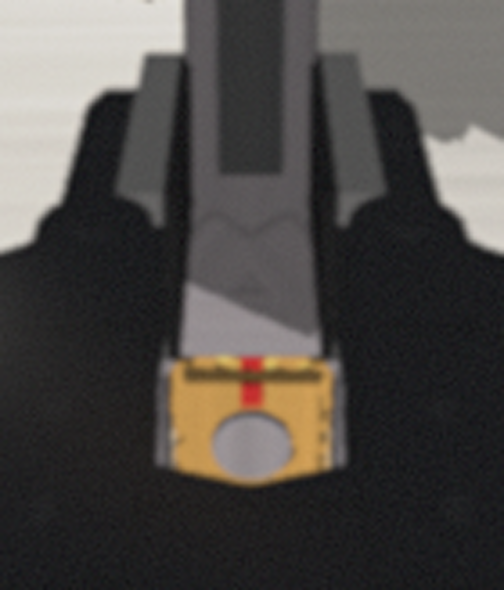

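{"fn": "move_arm", "kwargs": {"series": [[[0,0,-0.4,0,0,0,0],[0,0,-0.3,0,0,0,0],[0,0,-0.2,0,0,0,0],[0,0,-0.1,0,0,0,0],[0,0,0,0,0,0,0]]]}}

```text
clock: 12.5
eef_pos: [0.5211, -0.258, 0.1964]
tool_rot: [-0.245, 0.969, -0.0, -0.0]
ft_force: [0.8, 0.5, -2.3]
grip_width: 0.016
```

```bash
python3 - <<'E'
from h import *
st()
E
```

```text
t 12.5 p [ 0.5211 -0.258   0.1964] yaw -151.58 zax [-0. -0. -1.] F [ 0.8  0.5 -2.3] M [-0.   -0.   -0.02] w 0.016 j [-0.46  0.42  0.17  1.32 -0.   -0.96]
```

{"fn": "move_arm", "kwargs": {"series": [[[0,0,-0.1,0,0,0,0],[0,0,0,0,0,0,0],[0,0,0,0,0,0,0.15],[0,0,0,0,0,0,0.35],[0,0,0,0,0,0,0.6]]]}}

```text
clock: 13.0
eef_pos: [0.5216, -0.2583, 0.1964]
tool_rot: [-0.245, 0.969, -0.001, 0.001]
ft_force: [0.8, 0.2, 0.9]
grip_width: 0.0428
```

```bash
python3 - <<'E'
from h import *
st();snap('w10')
E
```

```text
t 13.0 p [ 0.5216 -0.2583  0.1964] yaw -151.58 zax [ 0.001 -0.001 -1.   ] F [0.8 0.2 0.9] M [-0.01 -0.03  0.04] w 0.0428 j [-0.46  0.42  0.17  1.32 -0.   -0.96]
```

View pics/w10.png

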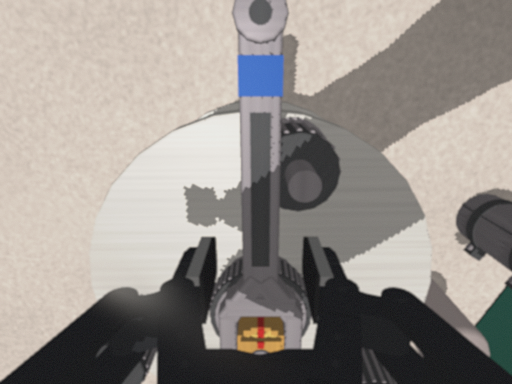

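{"fn": "move_arm", "kwargs": {"series": [[[0,0,1,0,0,0,1],[0,0,3,0,0,0,1],[0,0,4,0,0,4,1],[1.2,0.7,1,0,0,8,1],[1.5,0.8,0,0,0,8,1]]]}}

```text
clock: 13.55
eef_pos: [0.5472, -0.2438, 0.294]
tool_rot: [-0.414, 0.91, -0.003, 0.0]
ft_force: [0.2, 0.2, 0.0]
grip_width: 0.0853
```

{"fn": "move_arm", "kwargs": {"series": [[[1.5,0.8,0,0,0,8,1],[0.5,0.2,0,0,0,8,1],[0,0,0,0,0,4,1],[0,0,0,0,0,0,1],[0,0,0,0,0,0,1]]]}}

```text
clock: 14.05
eef_pos: [0.5712, -0.2327, 0.3012]
tool_rot: [-0.573, 0.82, -0.007, 0.005]
ft_force: [-0.2, 0.4, 0.4]
grip_width: 0.0854
```

```bash
python3 - <<'E'
from h import *
st();snap('w11')
E
```

```text
t 14.05 p [ 0.5712 -0.2327  0.3012] yaw -110.08 zax [ 0.015 -0.006 -1.   ] F [-0.2  0.4  0.4] M [-0.    0.01  0.04] w 0.0854 j [-0.39  0.46  0.5   1.59  0.   -1.61]
```

View pics/w11.png

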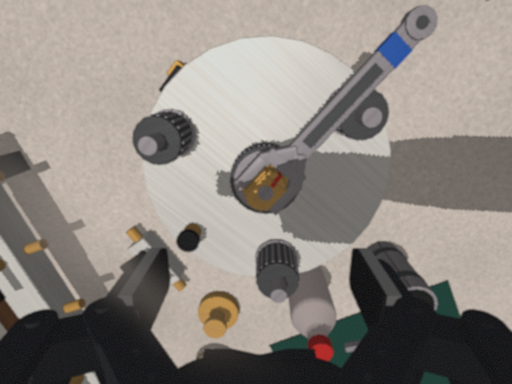

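{"fn": "move_arm", "kwargs": {"series": [[[-0.2,0,-2,0.2,0.5,0,1],[0,0,-3,0.2,0.4,0,1],[0,0,-2.5,0,0,0,1],[0,0,-1,0,0,0,1],[0,0,0,0,0,0,1]]]}}

```text
clock: 14.6
eef_pos: [0.5688, -0.2338, 0.217]
tool_rot: [-0.57, 0.821, -0.002, 0.002]
ft_force: [-0.2, -0.1, 0.9]
grip_width: 0.0856
```

```bash
python3 - <<'E'
from h import *
st()
E
```

```text
t 14.6 p [ 0.5688 -0.2338  0.217 ] yaw -110.47 zax [ 0.005 -0.001 -1.   ] F [-0.2 -0.1  0.9] M [0.03 0.01 0.07] w 0.0856 j [-0.39  0.48  0.31  1.4   0.   -1.6 ]
```

{"fn": "move_arm", "kwargs": {"series": [[[0,0.1,-1.5,0,0.3,0,1],[0,0,-2,0,0,0,1],[0,0,-1.8,0,0,0,1],[0,0,-0.9,0,0,0,1],[0,0,0,0,0,0,1]]]}}

```text
clock: 15.1
eef_pos: [0.5713, -0.2339, 0.1565]
tool_rot: [-0.57, 0.822, -0.004, 0.001]
ft_force: [-0.1, -0.4, 0.4]
grip_width: 0.0855
```

```bash
python3 - <<'E'
from h import *
st()
E
```

```text
t 15.1 p [ 0.5713 -0.2339  0.1565] yaw -110.57 zax [ 0.007 -0.004 -1.   ] F [-0.1 -0.4  0.4] M [0.02 0.03 0.02] w 0.0855 j [-0.39  0.51  0.2   1.26 -0.   -1.6 ]
```

{"fn": "move_arm", "kwargs": {"series": [[[-0.2,0.1,-0.5,0.2,0.4,0,1],[0,0,0,0,0,0,0.8],[0,0,0,0,0,0,0.5],[0,0,0,0,0,0,0.3],[0,0,0,0,0,0,0.3]]]}}

```text
clock: 15.6
eef_pos: [0.568, -0.2323, 0.1541]
tool_rot: [-0.569, 0.822, 0.001, -0.001]
ft_force: [0.2, -0.3, -4.6]
grip_width: 0.0604
```

```bash
python3 - <<'E'
from h import *
st()
E
```

```text
t 15.6 p [ 0.568  -0.2323  0.1541] yaw -110.6 zax [-0.002 -0.    -1.   ] F [ 0.2 -0.3 -4.6] M [-0.04 -0.19 -0.  ] w 0.0604 j [-0.39  0.51  0.19  1.26 -0.   -1.6 ]
```

{"fn": "move_arm", "kwargs": {"series": [[[0,0,-0.01,0,0,-5,0.2],[0,0,-0.02,0,0,-8,0.2],[0,0,-0.02,0,0,-8,0.2],[0,0,-0.02,0,0,-8,0.2],[0,0,-0.02,0,0,-8,0.2]]]}}

```text
clock: 16.1
eef_pos: [0.5682, -0.2324, 0.1534]
tool_rot: [-0.269, 0.963, 0.001, -0.001]
ft_force: [0.2, -0.7, -1.3]
grip_width: 0.0603
```

```bash
python3 - <<'E'
from h import *
st()
E
```

```text
t 16.1 p [ 0.5682 -0.2324  0.1534] yaw -148.79 zax [-0.003  0.001 -1.   ] F [ 0.2 -0.7 -1.3] M [0.03 0.17 0.28] w 0.0603 j [-0.39  0.51  0.19  1.26 -0.   -0.93]
```

{"fn": "move_arm", "kwargs": {"series": [[[0,0,-0.02,0,0,-8,0.2],[0,0,-0.02,0,0,-8,0.2],[0,0,-0.02,0,0,-8,0.2],[0,0,-0.02,0,0,-8,0.2],[0,0,-0.02,0,0,-8,0.2]]]}}

```text
clock: 16.6
eef_pos: [0.5683, -0.2326, 0.1526]
tool_rot: [0.089, 0.996, 0.001, -0.001]
ft_force: [1.7, -2.5, -1.6]
grip_width: 0.0604
```

```bash
python3 - <<'E'
from h import *
st();snap('w12')
E
```

```text
t 16.6 p [ 0.5683 -0.2326  0.1526] yaw 169.76 zax [-0.002  0.002 -1.   ] F [ 1.7 -2.5 -1.6] M [-0.2  -0.1   0.71] w 0.0604 j [-0.39  0.51  0.19  1.26  0.   -0.21]
```

View pics/w12.png

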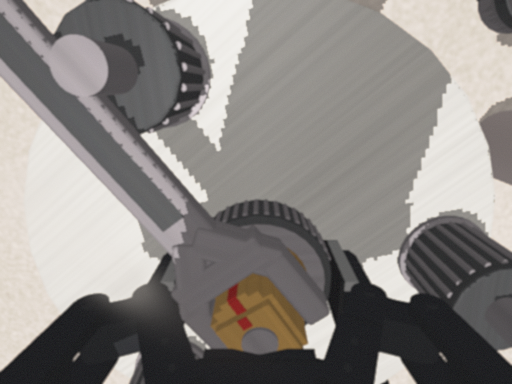

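{"fn": "move_arm", "kwargs": {"series": [[[0,0,0,0,0,-2,0.2],[0,0,0,0,0,-2,0.2],[0,0,0,0,0,0,0.2],[0,0,0,0,0,0,0.2],[0,0,0,0,0,0,0.2]]]}}

```text
clock: 17.15
eef_pos: [0.5681, -0.2327, 0.1525]
tool_rot: [0.121, 0.993, 0.001, -0.001]
ft_force: [-1.4, 0.2, -1.9]
grip_width: 0.0601
```

```bash
python3 - <<'E'
from h import *
st();snap('w13')
E
```

```text
t 17.15 p [ 0.5681 -0.2327  0.1525] yaw 166.08 zax [-0.002  0.003 -1.   ] F [-1.4  0.2 -1.9] M [ 0.27  0.01 -0.01] w 0.0601 j [-0.39  0.51  0.19  1.26  0.   -0.15]
```

View pics/w13.png

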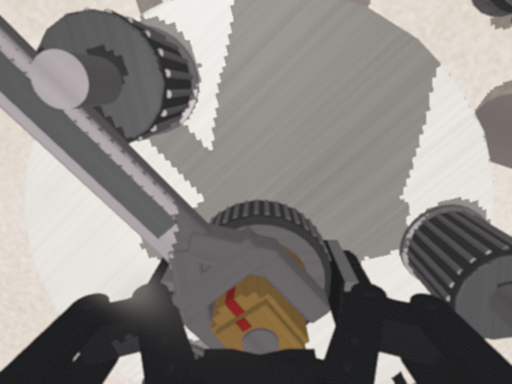

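{"fn": "move_arm", "kwargs": {"series": [[[0,0,0,0,0,0,1],[0,0,0,0,0,0,1],[0,0,0,0,0,2,1],[0,0,0,0,0,8.5,1],[0,0,0,0,0,8.5,1]]]}}

```text
clock: 17.7
eef_pos: [0.5706, -0.2337, 0.1551]
tool_rot: [-0.049, 0.999, -0.0, 0.002]
ft_force: [-0.5, 0.9, 0.3]
grip_width: 0.0854
```

```bash
python3 - <<'E'
from h import *
st();snap('w14')
E
```

```text
t 17.7 p [ 0.5706 -0.2337  0.1551] yaw -174.35 zax [ 0.003 -0.001 -1.   ] F [-0.5  0.9  0.3] M [-0.04 -0.02  0.03] w 0.0854 j [-0.39  0.51  0.2   1.26  0.   -0.49]
```

View pics/w14.png

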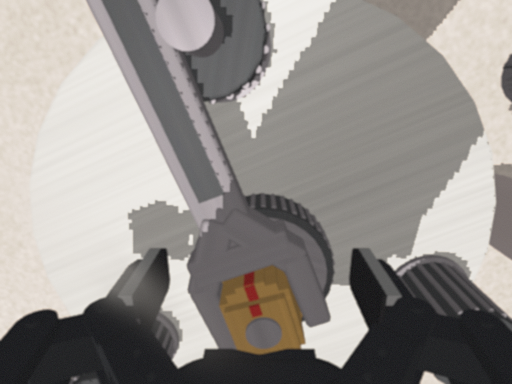

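{"fn": "move_arm", "kwargs": {"series": [[[0,0,0,0,0,8.5,1],[0,0,0,0,0,8.5,1],[0,0,0,0,0,8.5,1],[0,0,0,0,0,8.5,1],[0,0,0,0,0,8.5,1]]]}}

```text
clock: 18.25
eef_pos: [0.5731, -0.2346, 0.1583]
tool_rot: [-0.41, 0.912, -0.002, 0.005]
ft_force: [0.0, 0.4, 0.4]
grip_width: 0.0855
```

{"fn": "move_arm", "kwargs": {"series": [[[0,0,0,0,0,8.5,1],[0,0,0,0,0,8.5,1],[0,0,0,0,0,2,1],[0,0,0,0,0,0,1],[0,0,0,0,0,0,1]]]}}

```text
clock: 18.75
eef_pos: [0.5752, -0.2354, 0.161]
tool_rot: [-0.555, 0.832, -0.004, 0.006]
ft_force: [0.2, 1.0, 0.1]
grip_width: 0.0853
```

```bash
python3 - <<'E'
from h import *
st()
E
```

```text
t 18.75 p [ 0.5752 -0.2354  0.161 ] yaw -112.53 zax [ 0.015  0.    -1.   ] F [0.2 1.  0.1] M [-0.01  0.01  0.07] w 0.0853 j [-0.39  0.51  0.21  1.26  0.01 -1.57]
```

{"fn": "move_arm", "kwargs": {"series": [[[-0.4,0.15,-0.4,0,0.5,0,1],[-0.25,0.1,-0.3,0,0.4,0,1],[0,0,-0.15,0,0,0,1],[0,0,0,0,0,0,1],[0,0,0,0,0,0,1]]]}}

```text
clock: 19.25
eef_pos: [0.568, -0.2326, 0.1517]
tool_rot: [-0.554, 0.833, 0.001, -0.001]
ft_force: [1.0, -0.5, 0.3]
grip_width: 0.0852
```

```bash
python3 - <<'E'
from h import *
st()
E
```

```text
t 19.25 p [ 0.568  -0.2326  0.1517] yaw -112.73 zax [-0.002 -0.    -1.   ] F [ 1.  -0.5  0.3] M [ 0.03  0.01 -0.01] w 0.0852 j [-0.39  0.51  0.19  1.25 -0.   -1.56]
```

{"fn": "move_arm", "kwargs": {"series": [[[0,0,0,0,0,0,0.7],[0,0,0,0,0,0,0.4],[0,0,0,0,0,0,0.2],[0,0,0,0,0,0,0.2],[0,0,0,0,0,-5,0.2]]]}}

```text
clock: 19.75
eef_pos: [0.568, -0.2326, 0.1523]
tool_rot: [-0.516, 0.856, 0.0, -0.001]
ft_force: [-0.0, -0.2, -0.4]
grip_width: 0.0598
```

{"fn": "move_arm", "kwargs": {"series": [[[0,0,-0.02,0,0,-6,0.2],[0,0,-0.02,0,0,-6,0.2],[0,0,-0.02,0,0,-6,0.2],[0,0,-0.02,0,0,-6,0.2],[0,0,0,0,0,-6,0.2]]]}}

```text
clock: 20.25
eef_pos: [0.5686, -0.2323, 0.1518]
tool_rot: [-0.273, 0.962, 0.0, -0.001]
ft_force: [4.9, 1.5, -3.2]
grip_width: 0.0604
```

```bash
python3 - <<'E'
from h import *
st()
E
```

```text
t 20.25 p [ 0.5686 -0.2323  0.1518] yaw -148.34 zax [-0.001  0.    -1.   ] F [ 4.9  1.5 -3.2] M [ 0.35 -0.75  2.68] w 0.0604 j [-0.39  0.51  0.19  1.25 -0.   -0.94]
```

{"fn": "move_arm", "kwargs": {"series": [[[0,0,0,0,0,-3,0.2],[0,0,0,0,0,-3,0.2],[0,0,0,0,0,0,0.2],[0,0,0,0,0,0,0.2],[0,0,0,0,0,0,0.2]]]}}

```text
clock: 20.75
eef_pos: [0.5716, -0.2308, 0.1517]
tool_rot: [-0.232, 0.973, -0.001, 0.002]
ft_force: [0.2, -0.7, 0.1]
grip_width: 0.0605
```

```bash
python3 - <<'E'
from h import *
st();snap('w15')
E
```

```text
t 20.75 p [ 0.5716 -0.2308  0.1517] yaw -153.22 zax [ 0.003 -0.    -1.   ] F [ 0.2 -0.7  0.1] M [ 0.01 -0.14  1.49] w 0.0605 j [-0.38  0.51  0.19  1.25  0.   -0.85]
```

View pics/w15.png

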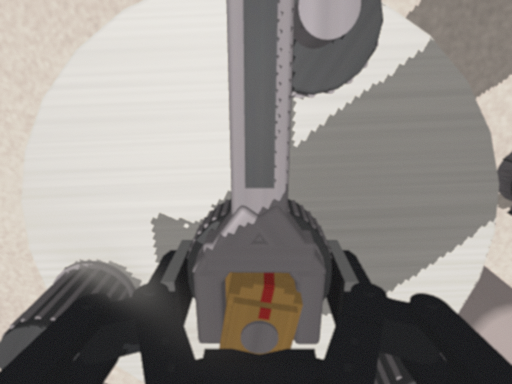

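{"fn": "move_arm", "kwargs": {"series": [[[0,0,0,0,0,0,1],[0,0,0,0,0,0,1],[0,0,0,0,0,0,1],[0,0,3,0,0,0,1],[0,0,4.5,0,0,0,1]]]}}

```text
clock: 21.3
eef_pos: [0.566, -0.2298, 0.2201]
tool_rot: [-0.226, 0.974, 0.005, -0.006]
ft_force: [-0.1, 0.2, 0.4]
grip_width: 0.0855
```

{"fn": "move_arm", "kwargs": {"series": [[[0,0,4,0,0,4,1],[1,0.5,3,0,0,8,1],[1,0.5,2,0,0,8,1],[0,0,0,0,0,8,1],[0,0,0,0,0,0,1]]]}}

```text
clock: 21.8
eef_pos: [0.5872, -0.2214, 0.3222]
tool_rot: [-0.459, 0.888, -0.002, -0.002]
ft_force: [0.0, -0.9, -0.5]
grip_width: 0.0849
```

```bash
python3 - <<'E'
from h import *
o=st();o,p,d=snap('w16')
u=proj([.569,-.2328,.192],'wrist',o);x,y=int(u[0])-60,int(u[1])-50;print(x,y)
cv2.imwrite("pics/w16c.png",cv2.resize(p[y:y+100,x:x+120,::-1],None,fx=6,fy=6,interpolation=cv2.INTER_CUBIC))
f,cx,cy,C=cam('wrist',o)
v,uu=np.mgrid[0:384,0:512]
P=np.stack([(uu-cx)/f*d,(v-cy)/f*d,d,np.ones_like(d)],-1)@C.T
r=np.hypot(P[...,0]-.569,P[...,1]+.2328)
m=(r>.0225)&(r<.029)&(d>0);z=P[...,2][m]
h,e=np.histogram(z,bins=np.arange(.145,.215,.002));print([(round(a,3),int(b)) for a,b in zip(e,h) if b])
zz=z[(z>.174)&(z<.187)];print('ring',np.median(zz))
m=(r>.04)&(r<.07)&(P[...,2]<.155);print('lid',np.median(P[...,2][m]))
m=(r<.004);print('tip',np.median(P[...,2][m]))
E
```

```text
t 21.8 p [ 0.5872 -0.2214  0.3222] yaw -125.29 zax [-0.002 -0.005 -1.   ] F [ 0.  -0.9 -0.5] M [-0.02 -0.01 -0.08] w 0.0849 j [-0.36  0.51  0.63  1.69 -0.01 -1.31]
209 107
[(np.float64(0.177), 10), (np.float64(0.179), 384), (np.float64(0.181), 104), (np.float64(0.191), 1), (np.float64(0.193), 5), (np.float64(0.195), 4), (np.float64(0.197), 4), (np.float64(0.199), 2), (np.float64(0.201), 77), (np.float64(0.203), 435), (np.float64(0.205), 30)]
ring 0.18040399774461977
lid 0.149981468173647
tip 0.2144257924368018
```

View pics/w16c.png

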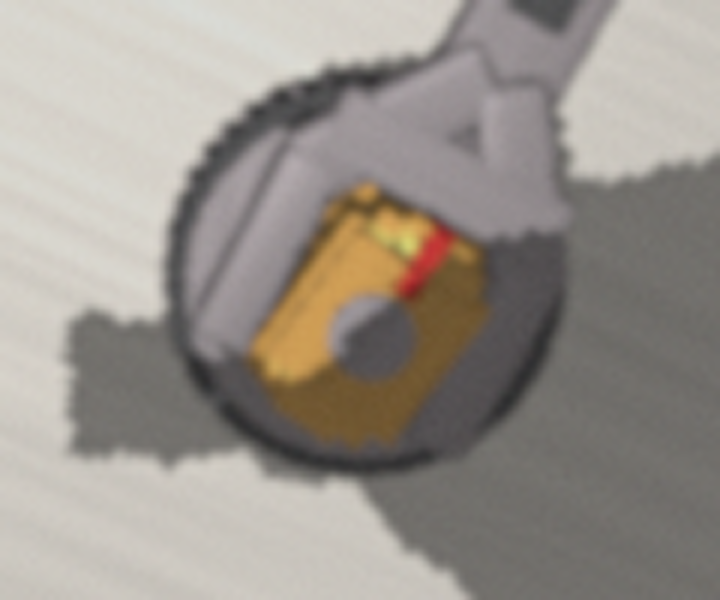

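```bash
python3 - <<'E'
from h import *
for n in ['w1','w2','w11','w16']:
    o,p,d=pickle.load(open(n+'.pkl','rb'))
    f,cx,cy,C=cam('wrist',o)
    v,uu=np.mgrid[0:384,0:512]
    P=np.stack([(uu-cx)/f*d,(v-cy)/f*d,d,np.ones_like(d)],-1)@C.T
    r=np.hypot(P[...,0]-.569,P[...,1]+.2328);Z=P[...,2]
    m=(r>.022)&(r<.029)&(Z>.174)&(Z<.189);l=(r>.045)&(r<.07)&(Z<.155);t=(r<.003)
    print(n,m.sum(),'ring',np.mean(Z[m]).round(5),np.median(Z[m]).round(5),'lid',np.mean(Z[l]).round(5),'tip',np.mean(Z[t]).round(5))
# mark angle now
o,p,d=pickle.load(open('w16.pkl','rb'))
f=lambda x,y:(208.5+x/6+.08,106.5+y/6+.08)
a=ray(f(412,292),'wrist',.205,o)
hsv=cv2.cvtColor(p,cv2.COLOR_RGB2HSV)
E
```

```text
w1 1307 ring 0.1827 0.1827 lid 0.15008 tip 0.21405
w2 1016 ring 0.18264 0.1826 lid 0.15003 tip 0.21419
w11 522 ring 0.18254 0.18253 lid 0.15001 tip 0.21415
w16 508 ring 0.18042 0.18041 lid 0.14999 tip 0.21437
```

{"fn": "move_arm", "kwargs": {"series": [[[-0.9,-0.6,-2,0,0,3,1],[-0.9,-0.5,-3.5,0.2,-0.1,3,1],[0,0,-3.5,0,0,0,1],[0,0,-1.5,0,0,0,1],[0,0,0,0,0,0,1]]]}}

```text
clock: 22.35
eef_pos: [0.5655, -0.2328, 0.2118]
tool_rot: [-0.498, 0.867, 0.0, -0.001]
ft_force: [-0.5, 0.3, 0.5]
grip_width: 0.0857
```

```bash
python3 - <<'E'
from h import *
st()
E
```

```text
t 22.35 p [ 0.5655 -0.2328  0.2118] yaw -120.3 zax [-0.002 -0.    -1.   ] F [-0.5  0.3  0.5] M [ 0.01  0.01 -0.01] w 0.0857 j [-0.39  0.48  0.29  1.39 -0.   -1.43]
```

{"fn": "move_arm", "kwargs": {"series": [[[0.2,0,-1.5,0,0,0,1],[0,0,-2,0,0,0,1],[0,0,-1.7,0,0,0,1],[0,0,-0.7,0,0,0,1],[0,0,0,0,0,0,1]]]}}

```text
clock: 22.85
eef_pos: [0.5673, -0.2336, 0.1534]
tool_rot: [-0.492, 0.87, 0.0, -0.0]
ft_force: [0.5, -0.4, 0.9]
grip_width: 0.0858
```

```bash
python3 - <<'E'
from h import *
st()
E
```

```text
t 22.85 p [ 0.5673 -0.2336  0.1534] yaw -121.0 zax [-0.001 -0.    -1.   ] F [ 0.5 -0.4  0.9] M [ 0.06 -0.01  0.02] w 0.0858 j [-0.39  0.51  0.19  1.26 -0.   -1.42]
```

{"fn": "move_arm", "kwargs": {"series": [[[0.15,0.1,-0.1,0,0,0,0.7],[0,0,0,0,0,0,0.4],[0,0,0,0,0,0,0.2],[0,0,0,0,0,0,0.2],[0,0,0,0,0,0,0.2]]]}}

```text
clock: 23.35
eef_pos: [0.5683, -0.232, 0.1549]
tool_rot: [-0.492, 0.871, 0.001, -0.001]
ft_force: [-0.3, 0.7, -2.6]
grip_width: 0.06
```

{"fn": "move_arm", "kwargs": {"series": [[[0,0,0,0,0,-2,0.2],[0,0,0,0,0,-2,0.2],[0,0,0,0,0,0,0.2],[0,0,0,0,0,0,0.2],[0,0,0,0,0,0,0.2]]]}}

```text
clock: 23.85
eef_pos: [0.5683, -0.232, 0.1549]
tool_rot: [-0.466, 0.885, 0.0, -0.002]
ft_force: [-1.4, -1.4, -1.3]
grip_width: 0.0599
```

```bash
python3 - <<'E'
from h import *
st()
E
```

```text
t 23.85 p [ 0.5683 -0.232   0.1549] yaw -124.4 zax [-0.003 -0.001 -1.   ] F [-1.4 -1.4 -1.3] M [-0.06  0.28  1.27] w 0.0599 j [-0.39  0.51  0.2   1.26 -0.   -1.36]
```

{"fn": "move_arm", "kwargs": {"series": [[[0,0,0,0,0,-2,0.2],[0,0,0,0,0,-2,0.2],[0,0,0,0,0,0,0.2],[0,0,0,0,0,0,0.2],[0,0,0,0,0,0,0.2]]]}}

```text
clock: 24.35
eef_pos: [0.5684, -0.2321, 0.1549]
tool_rot: [-0.443, 0.897, -0.001, -0.003]
ft_force: [-0.5, -2.5, -2.6]
grip_width: 0.0602
```

```bash
python3 - <<'E'
from h import *
st()
E
```

```text
t 24.35 p [ 0.5684 -0.2321  0.1549] yaw -127.43 zax [-0.004 -0.004 -1.   ] F [-0.5 -2.5 -2.6] M [-0.16  0.42  2.68] w 0.0602 j [-0.39  0.51  0.2   1.26 -0.01 -1.3 ]
```

{"fn": "move_arm", "kwargs": {"series": [[[0,0,0,0,0,0,1],[0,0,0,0,0,0,1],[0,0,0,0,0,0,1],[0,0,3,0,0,0,1],[0,0,4.5,0,0,-2,1]]]}}

```text
clock: 24.85
eef_pos: [0.5659, -0.2313, 0.2263]
tool_rot: [-0.419, 0.908, 0.004, -0.005]
ft_force: [1.0, -0.1, 0.0]
grip_width: 0.0852
```

{"fn": "move_arm", "kwargs": {"series": [[[-1,-0.6,4,0,0,-8,1],[-1.5,-0.8,3,0,0,-8,1],[-1.5,-0.8,1,0,0,-8,1],[-0.5,-0.2,0,0,0,0,1],[0,0,0,0,0,0,1]]]}}

```text
clock: 25.35
eef_pos: [0.5226, -0.2576, 0.3189]
tool_rot: [-0.209, 0.978, -0.001, 0.004]
ft_force: [1.2, -0.1, 0.1]
grip_width: 0.0852
```

```bash
python3 - <<'E'
from h import *
o=st();o,p,d=snap('w17')
E
```

```text
t 25.35 p [ 0.5226 -0.2576  0.3189] yaw -155.85 zax [ 0.008  0.    -1.   ] F [ 1.2 -0.1  0.1] M [ 0.04 -0.02 -0.04] w 0.0852 j [-0.46  0.39  0.44  1.61  0.   -0.88]
```

View pics/w17.png

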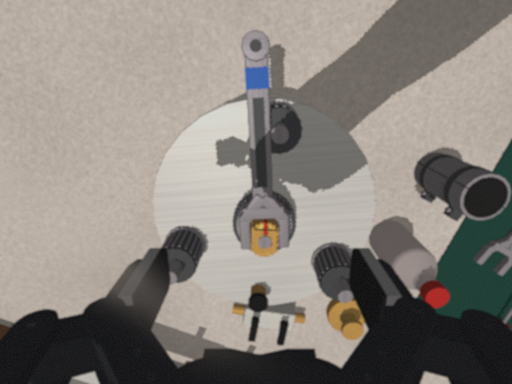

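```bash
python3 - <<'E'
from h import *
o,p,d=pickle.load(open('w17.pkl','rb'))
a=np.hstack([cv2.resize(p[20:140,200:320,::-1],None,fx=3.2,fy=3.2,interpolation=cv2.INTER_CUBIC),cv2.resize(p[170:270,210:310,::-1],None,fx=3.84,fy=3.84,interpolation=cv2.INTER_CUBIC)])
cv2.imwrite("pics/w17c.png",a);print(a.shape)
eye=ray((256,45.3),'wrist',.204,o);print(eye)
for rr in (110,150,180):
    row=d[rr,235:290];f,cx,cy,C=cam('wrist',o)
    q=[(u,(C@np.r_[(u-cx)/f*d[rr,u],(rr-cy)/f*d[rr,u],d[rr,u],1])[:3]) for u in range(235,290) if d[rr,u]>0]
    h=[(u,x) for u,x in q if .197<x[2]<.206];us=[u for u,x in h];print(rr,us[0],us[-1],ray(((us[0]+us[-1])/2,rr),'wrist',.202,o),np.median([x[2] for u,x in h]))
E
```

```text
(384, 768, 3)
[ 0.42659881 -0.30426965  0.204     ]
110 248 269 [ 0.46898624 -0.2832706   0.202     ] 0.20229066278384022
150 250 271 [ 0.49798285 -0.26847011  0.202     ] 0.20201025063490885
180 252 272 [ 0.52134784 -0.25654412  0.202     ] 0.2023108219176779
```

View pics/w17c.png

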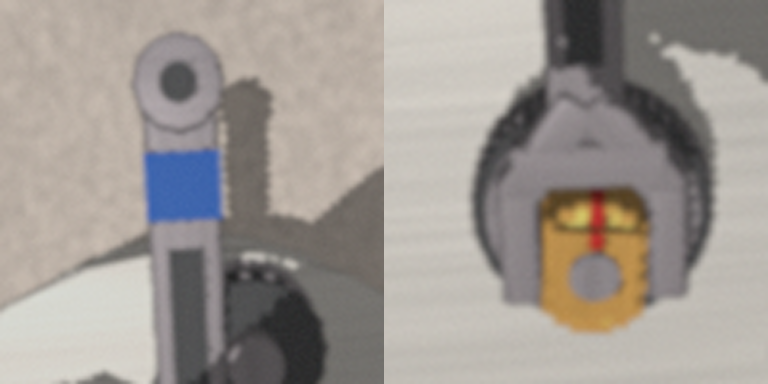

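{"fn": "move_arm", "kwargs": {"series": [[[-0.1,0,-2.5,0,0.4,1.5,0.6],[-0.1,0,-3,0,0,1.2,0.6],[0,0,-2,0,0,0,0.6],[0,0,-1,0,0,0,0.6],[0,0,0,0,0,0,0.6]]]}}

```text
clock: 25.9
eef_pos: [0.5211, -0.2544, 0.2253]
tool_rot: [-0.238, 0.971, 0.003, -0.002]
ft_force: [0.4, 0.4, 0.2]
grip_width: 0.0512
```

```bash
python3 - <<'E'
from h import *
st()
E
```

```text
t 25.9 p [ 0.5211 -0.2544  0.2253] yaw -152.51 zax [-0.005  0.005 -1.   ] F [0.4 0.4 0.2] M [ 0.02 -0.02  0.03] w 0.0512 j [-0.46  0.41  0.23  1.39  0.   -0.94]
```

{"fn": "move_arm", "kwargs": {"series": [[[0,-0.15,-0.8,-0.2,-0.2,-0.4,0.6],[0,-0.08,-0.9,0,0,-0.3,0.6],[0,0,-0.7,0,0,0,0.6],[0,0,-0.3,0,0,0,0.6],[0,0,0,0,0,0,0.6]]]}}

```text
clock: 26.4
eef_pos: [0.5228, -0.2569, 0.1975]
tool_rot: [-0.232, 0.973, -0.0, 0.001]
ft_force: [0.0, -0.2, 0.3]
grip_width: 0.0513
```

```bash
python3 - <<'E'
from h import *
st()
E
```

```text
t 26.4 p [ 0.5228 -0.2569  0.1975] yaw -153.17 zax [ 0.001  0.    -1.   ] F [ 0.  -0.2  0.3] M [ 0.04  0.   -0.02] w 0.0513 j [-0.46  0.42  0.17  1.32  0.   -0.93]
```

{"fn": "move_arm", "kwargs": {"series": [[[-0.2,0,-0.15,0,0,0,0.6],[0,0,0,0,0,0,0.3],[0,0,0,0,0,0,0],[0,0,0,0,0,0,0],[0,0,0,0,0,0,0]]]}}

```text
clock: 26.9
eef_pos: [0.5208, -0.2568, 0.1974]
tool_rot: [-0.232, 0.973, -0.0, 0.002]
ft_force: [-0.8, 0.2, -0.8]
grip_width: 0.0155
```

```bash
python3 - <<'E'
from h import *
st()
E
```

```text
t 26.9 p [ 0.5208 -0.2568  0.1974] yaw -153.15 zax [ 0.003  0.    -1.   ] F [-0.8  0.2 -0.8] M [0.03 0.   0.04] w 0.0155 j [-0.46  0.41  0.16  1.32  0.   -0.93]
```

Gripped with almost no side force. Lifting straight up.

{"fn": "move_arm", "kwargs": {"series": [[[0,0,0.4,0,0,0,0],[0,0,0.6,0,0,0,0],[0,0,0.8,0,0,0,0],[0,0,1,0,0,0,0],[0,0,1.5,0,0,0,0]]]}}

```text
clock: 27.4
eef_pos: [0.5191, -0.2567, 0.239]
tool_rot: [-0.232, 0.973, 0.001, -0.002]
ft_force: [-0.1, 0.7, -1.1]
grip_width: 0.0154
```

```bash
python3 - <<'E'
from h import *
st()
E
```

```text
t 27.4 p [ 0.5191 -0.2567  0.239 ] yaw -153.19 zax [-0.004  0.002 -1.   ] F [-0.1  0.7 -1.1] M [-0.02 -0.04 -0.02] w 0.0154 j [-0.46  0.4   0.25  1.42  0.   -0.93]
```

{"fn": "move_arm", "kwargs": {"series": [[[0,0,4,0,0,0,0],[0,1,3.5,0,0,0,0],[0,3,1.5,0,0,-2,0],[-0.3,4.5,1,0,0,-2,0],[-0.3,4.5,0.5,0,0,-2,0]]]}}

```text
clock: 27.9
eef_pos: [0.5129, -0.1277, 0.3555]
tool_rot: [-0.174, 0.985, -0.0, 0.003]
ft_force: [1.3, 1.5, -0.9]
grip_width: 0.0156
```

```bash
python3 - <<'E'
from h import *
st();snap('w18')
E
```

```text
t 27.9 p [ 0.5129 -0.1277  0.3555] yaw -159.99 zax [ 0.006  0.001 -1.   ] F [ 1.3  1.5 -0.9] M [ 0.06 -0.07 -0.02] w 0.0156 j [-0.25  0.28  0.38  1.66  0.   -0.59]
```

View pics/w18.png

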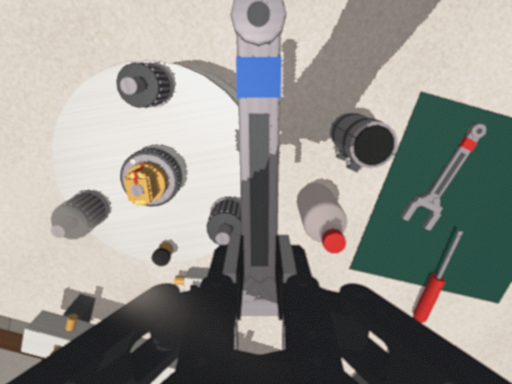

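{"fn": "move_arm", "kwargs": {"series": [[[-0.3,4.5,0,0,0,-2,0],[-0.3,4.5,0,0,0,-2,0],[-0.3,4.5,0,0,0,-2,0],[-0.3,4.5,0,0,0,-2,0],[-0.3,4.5,0,0,0,-2,0]]]}}

```text
clock: 28.45
eef_pos: [0.4964, 0.1061, 0.3657]
tool_rot: [-0.085, 0.996, 0.001, 0.011]
ft_force: [1.3, 0.4, -2.4]
grip_width: 0.0156
```

{"fn": "move_arm", "kwargs": {"series": [[[-0.5,4.5,0,0,0,-2,0],[-0.5,4.5,-1,0,0,-2,0],[-0.5,4.5,-2,0,0,-2,0],[-0.5,3,-2,0,0,-1,0],[0,1,-2,0,0,0,0]]]}}

```text
clock: 28.95
eef_pos: [0.4749, 0.2935, 0.3051]
tool_rot: [-0.025, 0.999, 0.006, 0.019]
ft_force: [0.9, -0.2, -1.7]
grip_width: 0.0155
```

```bash
python3 - <<'E'
from h import *
st()
E
```

```text
t 28.95 p [0.4749 0.2935 0.3051] yaw -177.17 zax [ 0.039  0.013 -0.999] F [ 0.9 -0.2 -1.7] M [ 0.04  0.01 -0.06] w 0.0155 j [ 0.56  0.31  0.29  1.51 -0.01  0.51]
```

{"fn": "move_arm", "kwargs": {"series": [[[0,1,-3.5,-0.4,1.1,0,0],[0,1,-4,-0.4,1.1,0,0],[0,0,-4,0,0,0,0],[0,0,-4,0,0,0,0],[0,0,-2.5,0,0,0,0]]]}}

```text
clock: 29.45
eef_pos: [0.4758, 0.3201, 0.1281]
tool_rot: [-0.029, 1.0, 0.004, 0.005]
ft_force: [0.1, -0.4, -1.9]
grip_width: 0.0155
```

```bash
python3 - <<'E'
from h import *
st()
E
```

```text
t 29.45 p [0.4758 0.3201 0.1281] yaw -176.64 zax [ 0.01   0.008 -1.   ] F [ 0.1 -0.4 -1.9] M [-0.04  0.03 -0.03] w 0.0155 j [0.59 0.44 0.01 1.13 0.   0.53]
```

{"fn": "move_arm", "kwargs": {"series": [[[0,-0.2,-3,-0.2,0.3,-0.5,0],[0,-0.2,-3.5,-0.2,0.3,-0.5,0],[0,0,-2.5,0,0,0,0],[0,0,-1.2,0,0,0,0],[0,0,0,0,0,0,0]]]}}

```text
clock: 29.95
eef_pos: [0.476, 0.3165, 0.0241]
tool_rot: [-0.022, 1.0, 0.001, -0.001]
ft_force: [0.4, -0.5, -1.5]
grip_width: 0.0156
```

```bash
python3 - <<'E'
from h import *
st()
E
```

```text
t 29.95 p [0.476  0.3165 0.0241] yaw -177.53 zax [-0.002  0.002 -1.   ] F [ 0.4 -0.5 -1.5] M [-0.02  0.02 -0.01] w 0.0156 j [ 0.59  0.55 -0.11  0.91  0.    0.54]
```

{"fn": "move_arm", "kwargs": {"series": [[[0,0,-0.6,0,0,0,0],[0,0,-0.5,0,0,0,0],[0,0,-0.3,0,0,0,0],[0,0,-0.1,0,0,0,0],[0,0,0,0,0,0,0]]]}}

```text
clock: 30.45
eef_pos: [0.4801, 0.3192, 0.014]
tool_rot: [-0.022, 1.0, 0.004, 0.004]
ft_force: [-0.3, -0.5, -1.3]
grip_width: 0.0153
```

```bash
python3 - <<'E'
from h import *
st()
E
```

```text
t 30.45 p [0.4801 0.3192 0.014 ] yaw -177.51 zax [ 0.007  0.008 -1.   ] F [-0.3 -0.5 -1.3] M [ 0.04 -0.08  0.05] w 0.0153 j [ 0.59  0.56 -0.12  0.88  0.    0.54]
```

{"fn": "move_arm", "kwargs": {"series": [[[-0.4,-0.3,-0.2,-0.4,0.4,0,0],[0,0,-0.2,0,0,0,0],[0,0,-0.1,0,0,0,0],[0,0,0,0,0,0,0],[0,0,0,0,0,0,0]]]}}

```text
clock: 30.95
eef_pos: [0.4762, 0.3163, 0.0095]
tool_rot: [-0.022, 1.0, 0.001, 0.0]
ft_force: [0.7, -0.6, -1.9]
grip_width: 0.0155
```

```bash
python3 - <<'E'
from h import *
st()
E
```

```text
t 30.95 p [0.4762 0.3163 0.0095] yaw -177.5 zax [ 0.001  0.002 -1.   ] F [ 0.7 -0.6 -1.9] M [-0.02 -0.01  0.01] w 0.0155 j [ 0.59  0.56 -0.12  0.88  0.    0.54]
```

{"fn": "move_arm", "kwargs": {"series": [[[0,0,-0.15,0,0,0,0],[0,0,0,0,0,0,0],[0,0,0,0,0,0,0.15],[0,0,0,0,0,0,0.3],[0,0,0,0,0,0,0.6]]]}}

```text
clock: 31.45
eef_pos: [0.4769, 0.3168, 0.0088]
tool_rot: [-0.022, 1.0, 0.001, 0.001]
ft_force: [-0.6, -0.1, -0.5]
grip_width: 0.0385
```

{"fn": "move_arm", "kwargs": {"series": [[[0,0,0.5,0,0,0,0.6],[0,0,3,0,0,0,0.6],[0,0,4.5,0,0,0,0.6],[0,0,4.5,0,0,0,0.8],[0,0,4.5,0,0,0,1]]]}}

```text
clock: 31.95
eef_pos: [0.4712, 0.313, 0.1775]
tool_rot: [-0.022, 1.0, -0.003, -0.006]
ft_force: [1.1, 0.5, -0.1]
grip_width: 0.0775
```

{"fn": "move_arm", "kwargs": {"series": [[[0,-2,4,0,0,0,1],[0,-3,3,0,0,0,1],[0,-1,1,0,0,0,1],[0,0,0,0,0,0,1],[0,0,0,0,0,0,1]]]}}

```text
clock: 32.45
eef_pos: [0.474, 0.2542, 0.2707]
tool_rot: [-0.023, 1.0, 0.002, 0.003]
ft_force: [0.1, 0.2, 0.7]
grip_width: 0.0854
```

```bash
python3 - <<'E'
from h import *
st();o,p,d=snap('w19')
f,cx,cy,C=cam('wrist',o)
E
```

```text
t 32.45 p [0.474  0.2542 0.2707] yaw -177.42 zax [ 0.005  0.004 -1.   ] F [0.1 0.2 0.7] M [-0.02 -0.    0.07] w 0.0854 j [0.49 0.3  0.19 1.45 0.   0.45]
```

View pics/w19.png

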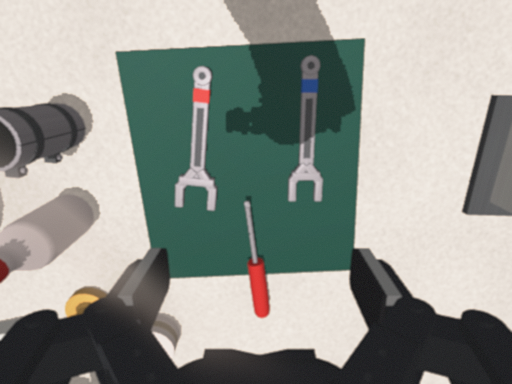

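```bash
python3 - <<'E'
from h import *
o,p,d=pickle.load(open('w18.pkl','rb'))
cv2.imwrite("pics/w18c.png",cv2.resize(p[135:220,100:205,::-1],None,fx=6.5,fy=6.5,interpolation=cv2.INTER_CUBIC))
f,cx,cy,C=cam('wrist',o)
v,uu=np.mgrid[0:384,0:512]
P=np.stack([(uu-cx)/f*d,(v-cy)/f*d,d,np.ones_like(d)],-1)@C.T
r=np.hypot(P[...,0]-.569,P[...,1]+.2328);Z=P[...,2]
m=(r>.022)&(r<.029)&(Z>.174)&(Z<.189);l=(r>.045)&(r<.07)&(Z<.155);t=(r<.003)
print('ring',Z[m].mean(),'lid',Z[l].mean(),'tip',Z[t].mean())
pt,dt=bot.camera('top');cv2.imwrite('pics/top1.png',pt[:,:,::-1])
E
```

```text
ring 0.18048514843083518 lid 0.15000397265487778 tip 0.21419732019032534
```

View pics/w18c.png

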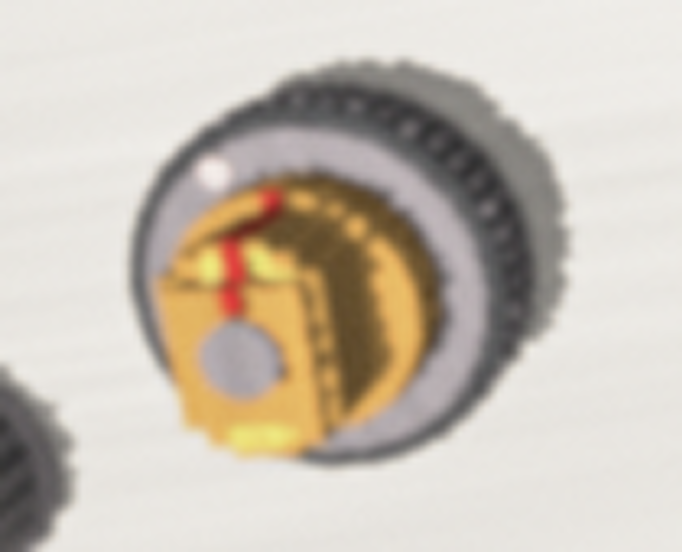

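View pics/top1.png

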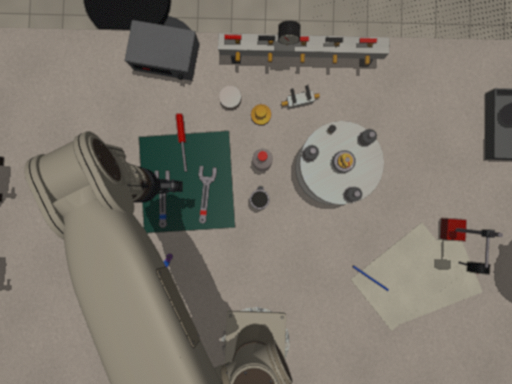

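```bash
python3 - <<'E'
from h import *
A=np.array([.569,-.2328])
def ang(q): v=q[:2]-A;return np.degrees(np.arctan2(v[1],v[0])),np.linalg.norm(v)
o=pickle.load(open('w18.pkl','rb'))[0]
f=lambda x,y:(99.5+x/6.5+.08,134.5+y/6.5+.08)
print('mark',ang(ray(f(276,197),'wrist',.192,o)),'tipmark',ang(ray(f(231,308),'wrist',.213,o)),'dot',ang(ray(f(213,172),'wrist',.180,o)),'tip',ray(f(240,358),'wrist',.213,o))
o=pickle.load(open('w1.pkl','rb'))[0]
f=lambda x,y:(219.5+x/6.5+.08,59.5+y/6.5+.08)
print('mark0',ang(ray(f(386,458),'wrist',.192,o)),'dot0',ang(ray(f(446,157),'wrist',.1827,o)))
E
```

```text
mark (np.float64(-160.6104346345573), np.float64(0.018883994670911793)) tipmark (np.float64(-157.94553534640252), np.float64(0.007571713160525159)) dot (np.float64(-124.93745154340809), np.float64(0.024329009017270718)) tip [ 0.56910859 -0.23267127  0.213     ]
mark0 (np.float64(-154.4532168157496), np.float64(0.021770804855787737)) dot0 (np.float64(-18.064304376245925), np.float64(0.02253850905517455))
```

```bash
python3 - <<'E'
from h import *
st(); bot.job_done()
E
```

```text
t 32.55 p [0.4736 0.2543 0.2697] yaw -177.37 zax [ 0.003  0.003 -1.   ] F [0.4 0.6 0.3] M [-0.04 -0.03  0.01] w 0.0852 j [0.49 0.3  0.19 1.45 0.   0.45]
the job is handed in; nothing more can be done
```

The lock ring is tight on the boss, and the blue-band spanner is off the barrel and back flat on the green mat. I handed the job in at 32.6 s with the gripper open and clear. While the ring was turned, the spanner sat on the flats with its handle against the stud.

My last checks:
- **Ring tight:** I turned it clockwise in two strokes. In the second stroke, and again after a fresh grip, the torque rose from about 0.3 to 2.7 N m. By its white dot, the ring turned about 1.8 rad relative to the barrel. It went down 2.2 mm, which agrees at 1.2 mm a radian.
- **One disagreement:** the camera puts the ring's top at 180.4 mm, where 180.0 would be fully tight. The same pictures also read the barrel's tip about 1 mm high, so I put this down to depth bias and relied on the torque stop.
- **Barrel:** the red mark moved about 5° (0.09 rad), within the 0.25 rad allowed.
- **Bench:** the spanner lies within a few millimetres of where it started. In the last top picture everything in view is where it was; the arm hid most of the purple spanner, so I couldn't check that one.

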